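Portion cleaning tablets, snap the tub shut and lock the jar

ROBOT

A 7-joint arm with a two-finger parallel gripper is mounted at the origin on the work surface. World frame = base frame: x ahead of the robot, y to its left, z up, the work surface at z = 0. Lengths are in m, angles in rad, forces in N, time in s.
With the tool pointing down it reaches from about 0.4 to 0.875 m from the base axis. Payload 19.3 kg.
Tool frame: the origin (TCP) lies on the centre line of the jaws, within the pads' length; the fingertips stand 25 mm ahead of it and the grasp point (between the pads) lies 6 mm ahead of it (tips_ahead is the distance from the TCP to the fingertips, in m); z points along the fingers, y is the direction in which the jaws open and shut (so a half turn about z gives the same grasp; the last joint's range is limited). The gripper opens to 85 mm and grips with 20 to 120 N. Pads are 22 mm wide; open, the fingers measure 114 mm over their backs; the gripper's body (76 mm by 85 mm) begins 54 mm behind the grasp point. The pads swing forward as they close: fully open they stand 13 mm farther back than shut.
Start: joints at [1.191, 0.521, -0.036, 1.599, 0.021, 1.021, -0.113], TCP at [0.191, -0.595, 0.256] pointing down, gripper open.
Joint ranges: [-2.91, 2.91], [-0.3, 2.13], [-1.5, 1.42], [0.17, 2.43], [-1.26, 4.41], [0.16, 1.93], [-2.52, 2.52]. Speed limits (rad/s): [1.89, 1.89, 2.39, 2.39, 3.01, 3.01, 3.01].

INTERFACE

Orientations are given as [roll, pitch, yaw] about the fixed x, y, z axes, in that order (R = Rz(yaw) Ry(pitch) Rx(roll)).
In Python, from workcell import observe, grab_frame, job_done, outline_of, tips_ahead gives the robot as it stands. The module is installed in compiled form; this text tells all that it offers.
- The arm moves only by the tool move_arm, never from a script. Its argument "motion" is a list of rows, each a list of 2 entries, a list of its own where there are three numbers: the shift along the world's x, y, z in mm, then the turn, a rotation vector about the world's x, y, z in rad. A call has 1 to 12 rows; each row is the pose to reach, as a shift and turn from the pose commanded when the call began; what a row does not reach only later rows make up. A row lasts 1/8 s, in which the tool goes at most 62.5 mm and 10.7 degrees, less where a joint would pass 70% of its speed; a pose out of reach is approached as far as the arm can. A call with a gripper value outside its range is refused whole. "jaw" is the finger opening in mm, from 0 to 85.4, set as the call begins (left out, the last holds). The fingers move at their own pace and stop on an object; "grip_force" is the grip in N (left out, the last holds). Time passes only in rows, so rows that repeat a pose let the fingers close. It gives the time, the measured TCP pose, the force and the opening at its end, in the units of the state.
- observe(): the state, without advancing time (a new reading comes with each control period).
- grab_frame(name): name is "side" or "top" or "wrist"; returns a dict with "frame" (384x512x3 uint8, red, green, blue), "fx", "fy", "cx", "cy" (pixels), "dist" ([k1, k2, p1, p2, k3] as OpenCV has them; the pictures are not rectified), "T" (4x4, takes a point from camera to world coordinates); the wrist camera has in their place "mount" (4x4, takes a point from camera to tool coordinates, whose origin is the TCP and whose axes are the flange's). Camera axes: x right, y down, z forward; pixel columns grow to the right and rows downward; lengths in m; the calibration is good to about 2 mm. A picture is of the moment at which its call begins: read the wrist's pose just before it. There is no depth.
- job_done(): hands the job in, once; it reports no verdict.
Trained networks look in the newest picture that a camera, given by its name, has taken for a name from the list of things; names that differ only in an ending like _2 or _b are one class to them, and where a whole thing is asked for, a point or a joint stands for the part that bears it (a point fixed in the world has none). Each returns a list of dicts, best first, with "score" (0 to 1); they miss things now and then, are a little off and sometimes report something else, mostly with a low value. They report only what shows in the picture. A call takes as long as a camera call.
- outline_of(label, camera): "pixels" (384x512 bool, what is visible of it) and "pixel" ([column, row] in pixels, amid what is visible of it).
The state is a dict: "clock": time; "qpos": joint angles; "qd": joint speeds; "joint_efforts": joint torques, N m; "position": TCP position; "tool_rot": TCP orientation; "force": force on the tool from outside, world axes, zero at the start; "moment": the same for the moment, N m; "grip_width": finger opening in m.
Only numpy, scipy, OpenCV 4.12 (cv2) and the standard library are available. Lean on these libraries where they do the work, as an engineer would, in place of code of your own. Each camera call takes 0.05 s, during which the arm holds its last target.

TASK

Portion out tonight's machine-cleaning tablets: put every tablet from the black mat into the white tub, snap the teal lid fully down onto the tub on all four sides, and stand the closed tub flat inside the pine carrier tray. Close the tablet jar with its red child-resistant cap as well: push it down and twist it clockwise until it locks. Leave the milk jug, the paper cups and the saucers where they stand.

Things in the scene. Friction and masses are not known exactly. Their poses are not given: they have to be found in the camera images.
- tablet0: round machine-cleaning tablet, 30 mm diameter, 12 mm thick, 18 g, white below and pale blue on top; origin at the centre of its underside, z up. Lies on the black mat at the start; between three and five of the five are there (the state gives None for an absent one).
- tablet1: round machine-cleaning tablet, 30 mm diameter, 12 mm thick, 18 g, white below and pale blue on top; origin at the centre of its underside, z up. Lies on the black mat at the start; between three and five of the five are there (the state gives None for an absent one).
- tablet2: round machine-cleaning tablet, 30 mm diameter, 12 mm thick, 18 g, white below and pale blue on top; origin at the centre of its underside, z up. Lies on the black mat at the start; between three and five of the five are there (the state gives None for an absent one).
- tablet3: round machine-cleaning tablet, 30 mm diameter, 12 mm thick, 18 g, white below and pale blue on top; origin at the centre of its underside, z up. Lies on the black mat at the start; between three and five of the five are there (the state gives None for an absent one).
- tablet4: round machine-cleaning tablet, 30 mm diameter, 12 mm thick, 18 g, white below and pale blue on top; origin at the centre of its underside, z up. Lies on the black mat at the start; between three and five of the five are there (the state gives None for an absent one).
- mat: flat black rubber bar mat, 180 x 240 x 4 mm, fixed, on which the tablets lie; origin at the centre of its underside, long side along its y
- tub: open white food tub, loose, 0.18 kg, 120 (its x) x 160 (its y) x 64 mm high, walls and floor 3 mm; a bead round the outside of the rim sticks out 5 mm and is 5 mm high. Origin at the centre of its underside, z up.
- lid: teal snap lid of the tub, loose, 0.13 kg, 141 (its x) x 181 (its y) mm, standing on its 17 mm skirt; plate 3 mm thick (top at z = 20 mm). Origin at the centre of the skirt's lower edge, z up. The skirt passes outside the tub's bead with 2.5 mm to spare all round; a half turn makes no difference. Snapped home, its origin is 47 mm above the tub's origin, axes along the tub's.
- lid_grip (a point): top centre of the lid's dark teal grip ridge, 56 mm above the lid's origin. The ridge is 16 mm wide (lid x), 70 mm long (lid y) and stands 36 mm above the plate, midway on the lid. A closed tub can be carried by it.
- lid_tab (a point): sprung snap tab in the middle of the lid's +x side; there is one on each side, each with a sloping lead-in and a catch. Laid on loosely the lid rests with its origin about 58 mm above the tub's; pressed straight down with 12 to 18 N all four snap under the bead. Snapped, it has 1 mm of play up and down and cannot be pulled off again.
- jar: white plastic tablet jar with a yellow band, 84 mm diameter, 120 mm high, in a round black holder (100 mm diameter, 30 mm high) screwed to the counter: fixed, it does not turn. Origin at the centre of the underside, z up along its axis; the shoulder rises from 86 to 96 mm, the neck, 44 mm diameter, from 96 to 120 mm. Red dots on the shoulder show where the cap's white ticks stand when locked.
- jar_mouth (a point): centre of the jar's mouth, 120 mm above its origin. Round the neck are three grey lugs, centred at 0, 120 and 240 degrees about z from the jar's x axis, out to radius 26 mm, 112 to 116 mm up. At a lug's counter-clockwise end (from above) a tooth hangs to 109 mm, at its clockwise end a stop to 106 mm; in all a lug spans 22 degrees counter-clockwise to 26 clockwise of its centre.
- cap: red child-resistant cap of the jar, loose, 50 g, 62 mm outer diameter, 28 mm high, lying top up on the counter at the start; origin at the centre of its lower edge, z up. Inside are three lugs, 9 mm wide, at 0, 120 and 240 degrees from its x axis (white ticks on its top and side mark them), reaching in to radius 23 mm, from 3 to 7 mm above the lower edge.
- cap_top (a point): centre of the cap's top, 28 mm above its origin. To lock: cap lugs midway between jar lugs (60 degrees off, within 20), push down until the cap's origin is 99 to 101 mm above the jar's, turn clockwise from above about 60 degrees while pressing (a stop ends the turn), let go; it rises to 105 mm. Its inner spring meets the mouth at 109 mm with 3 N, 10 N when solid at 99 mm.
- cap_lug (a point): middle of the cap's lug on its x axis: 25.5 mm from the cap's axis, 5 mm above its lower edge
- jar_lock0 (a point): where a cap lug sits when the cap is locked, at jar lug number 0: 25.5 mm from the jar's axis, 110 mm above the jar's origin, at -2 degrees from the jar's x axis (any cap lug may sit at any of the three)
- jar_lock1 (a point): where a cap lug sits when the cap is locked, at jar lug number 1: 25.5 mm from the jar's axis, 110 mm above the jar's origin, at 118 degrees from the jar's x axis (any cap lug may sit at any of the three)
- jar_lock2 (a point): where a cap lug sits when the cap is locked, at jar lug number 2: 25.5 mm from the jar's axis, 110 mm above the jar's origin, at 238 degrees from the jar's x axis (any cap lug may sit at any of the three)
- carrier: open pine carrier tray, fixed, 190 (its x) x 235 (its y) x 35 mm high with 10 mm walls and floor, so 170 x 215 mm inside, floor 10 mm above its origin; a small wooden grip outside each short end. Origin at the centre of its underside, z up. The tub, with its long side along the tray's long side, fits in with 25 mm to spare all round.
- milk_jug: bystander: steel milk jug, 86 mm wide, 105 mm high, with a handle; origin at the centre of its underside
- paper_cups: bystander: stack of turquoise paper cups, 83 mm wide, 107 mm high; origin at the centre of its underside
- saucers: bystander: stack of white saucers, 132 mm wide, 50 mm high; origin at the centre of its underside

How it is judged:
By the outcome, as a careful person would: the job done as asked, in the order asked, and still so for the second after the job is handed in, with the robot touching nothing.
Of tablet0, tablet1, tablet2, tablet3, tablet4 only 3 to 5 are there at a start; the rules pass over those that are not, and their reading is None.
At some moment in a run one of tablet0, tablet1, tablet2, tablet3, tablet4, cap may be knocked a few centimetres aside while the robot is not near it.
It also fails if it takes over 210 s, if anything falls off the work surface, if the arm or the gripper's body presses on something with over 40 N, if the wrist force passes 120 N, or if a joint passes its speed limit or range.

## Working session

There is one attempt and no reset: what is moved stays moved. The work goes in short steps, Python scripts to look and compute and a tool call to move; the robot and the scene stay as the last step left them, time stands still between calls to the robot, and variables do not carry over. Pictures are saved under pics/ and viewed, and the job is handed in when it is done.

Besides the shell and the picture viewer there is one more tool, called after "Request:" as name(argument=value, ...) on one line, values as JSON. move_arm: Moves the arm, as the interface text tells. Its arguments: {"type":"object","properties":{"motion":{"type":"array"},"jaw":{"type":"number"},"grip_force":{"type":"number"}},"required":["motion"]}

```bash
mkdir -p pics; ls
python3 - <<'E'
from workcell import *
import cv2
s=observe()
for k,v in s.items(): print(k,v)
for n in ("side","top","wrist"):
    g=grab_frame(n); cv2.imwrite(f"pics/{n}0.png",g["frame"][:,:,::-1])
    print(n,{k:v for k,v in g.items() if k!="frame"})
print(tips_ahead)
E
```

```text
pics
clock 0.0
qpos [ 1.19084426  0.52203736 -0.03631427  1.60003175  0.02118552  1.0210939
 -0.11280486]
qd [-2.04382636e-04 -4.64741871e-04  2.09166153e-04 -1.45147377e-03
  4.38820623e-04 -2.71215743e-03 -5.40625715e-05]
joint_efforts [-1.27291074e-03 -9.27108335e+01  1.97933793e+00 -3.69945002e+01
  1.78616925e-02  8.03861883e-03 -2.28555905e-05]
position [ 0.19037696 -0.59495897  0.25570281]
tool_rot [-3.14040946e+00  7.96525413e-05  3.09718751e-01]
force [ 0.52308858 -0.06595097 -0.09060042]
moment [ 0.03084258 -0.00992974  0.00707754]
grip_width 0.08547962136439317
side {'fx': 450.8962367309044, 'fy': 450.8962367309044, 'cx': 253.60444251921717, 'cy': 194.30707218952148, 'dist': array([-0.03651767,  0.        ,  0.        ,  0.        ,  0.        ]), 'T': array([[ 0.97214626, -0.14547564,  0.18376203,  0.33759969],
       [-0.2339578 , -0.55557203,  0.79787434, -1.00426048],
       [-0.01397824, -0.81864312, -0.57413244,  0.84482804],
       [ 0.        ,  0.        ,  0.        ,  1.        ]])}
top {'fx': 420.3895807659754, 'fy': 420.3895807659754, 'cx': 256.09965426606374,
[... 206 characters left out ...]
, -0.00198879,  0.03933402],
       [ 0.00333806, -0.20632068, -0.97847874,  1.22972532],
       [ 0.        ,  0.        ,  0.        ,  1.        ]])}
wrist {'fx': 269.42465197177927, 'fy': 269.42465197177927, 'cx': 257.8378957961923, 'cy': 190.4439947335124, 'dist': array([-0.03501958,  0.        ,  0.        ,  0.        ,  0.        ]), 'mount': array([[-6.47947610e-04, -9.47141429e-01, -3.20815669e-01,
         8.31398019e-02],
       [ 9.99999786e-01, -6.42111880e-04, -1.23986178e-04,
         9.70332999e-04],
       [-8.85671065e-05, -3.20815681e-01,  9.47141643e-01,
        -1.18523724e-01],
       [ 0.00000000e+00,  0.00000000e+00,  0.00000000e+00,
         1.00000000e+00]])}
0.025
```

View pics/side0.png

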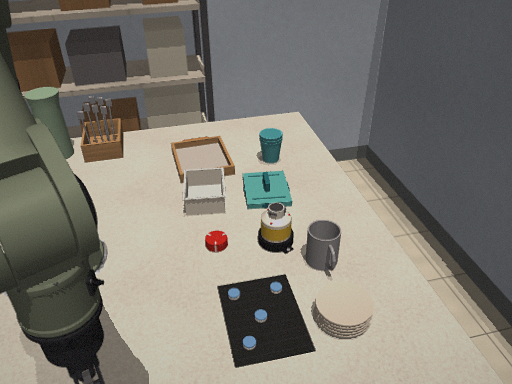

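View pics/top0.png

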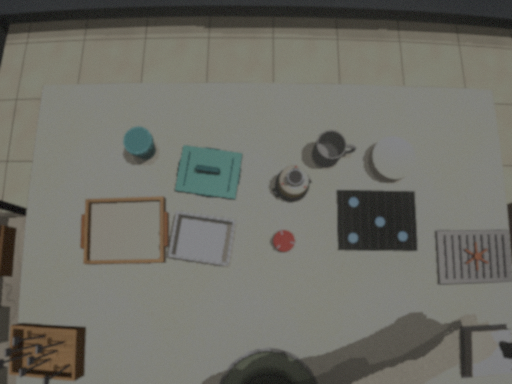

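View pics/wrist0.png

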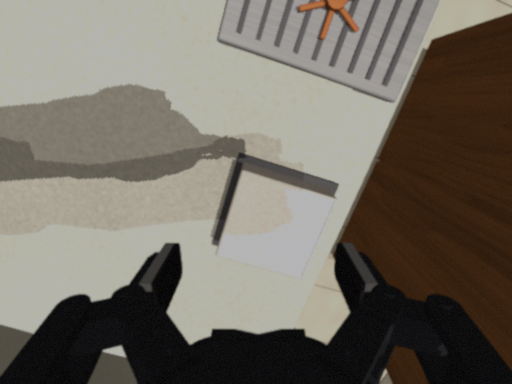

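```bash
cat > h.py <<'E'
import numpy as np, cv2
from scipy.spatial.transform import Rotation as R
from workcell import *
def grab(n,save=None,scale=1):
    s=observe(); g=grab_frame(n)
    if n=="wrist":
        T=np.eye(4); T[:3,:3]=R.from_euler('xyz',s["tool_rot"]).as_matrix(); T[:3,3]=s["position"]
        g["T"]=T@g["mount"]
    if save: cv2.imwrite(f"pics/{save}.png",g["frame"][:,:,::-1])
    g["K"]=np.array([[g["fx"],0,g["cx"]],[0,g["fy"],g["cy"]],[0,0,1]]); g["d"]=np.array(g["dist"],float)
    return g
def unproj(g,px,z):
    px=np.asarray(px,float).reshape(-1,1,2)
    n=cv2.undistortPoints(px,g["K"],g["d"])[:,0]
    r=np.c_[n,np.ones(len(n))]@g["T"][:3,:3].T; c=g["T"][:3,3]
    t=(z-c[2])/r[:,2]
    return c+r*t[:,None]
def proj(g,P):
    P=np.asarray(P,float).reshape(-1,3); Ti=np.linalg.inv(g["T"])
    rv=cv2.Rodrigues(Ti[:3,:3])[0]
    return cv2.projectPoints(P,rv,Ti[:3,3],g["K"],g["d"])[0][:,0]
def st():
    s=observe(); print("t %.2f pos %s rot %s F %s grip %.4f"%(s["clock"],np.round(s["position"],4),np.round(s["tool_rot"],4),np.round(s["force"],1),s["grip_width"])); return s
E
python3 - <<'E'
from h import *
for cam in ("top","side"):
    g=grab(cam)
    for n,z in [("tablet0",.016),("mat",.004),("tub",.064),("lid",.02),("jar",.1),("cap",.028),("carrier",.035),("milk_jug",.1),("paper_cups",.1),("saucers",.05)]:
        for o in outline_of(n,cam)[:6]:
            ys,xs=np.nonzero(o["pixels"]); c=np.array([xs.mean(),ys.mean()])
            box=cv2.boxPoints(cv2.minAreaRect(np.c_[xs,ys].astype(np.float32)))
            print(cam,n,round(o["score"],2),np.round(o["pixel"]),len(xs),np.round(unproj(g,c,z)[0,:2],3),np.round(unproj(g,box,z)[:,:2],3).tolist() if n in("tub","lid","carrier","mat") else "")
E
```

```text
top tablet0 0.67 [352. 204.] 76 [ 0.562 -0.249] 
top tablet0 0.63 [377. 223.] 88 [ 0.506 -0.325] 
top tablet0 0.56 [403. 238.] 71 [ 0.462 -0.392] 
top tablet0 0.44 [353. 238.] 76 [ 0.458 -0.246] 
top mat 0.96 [376. 221.] 4350 [ 0.511 -0.322] [[0.601, -0.205], [0.602, -0.452], [0.421, -0.441], [0.423, -0.2]]
top tub 0.61 [200. 238.] 2836 [0.451 0.185] [[0.398, 0.279], [0.528, 0.265], [0.505, 0.093], [0.375, 0.11]]
top lid 0.85 [209. 171.] 3070 [0.65  0.177] [[0.591, 0.281], [0.743, 0.266], [0.714, 0.072], [0.563, 0.092]]
top lid 0.49 [378. 222.] 78 [ 0.506 -0.324] [[0.518, -0.309], [0.518, -0.339], [0.494, -0.338], [0.494, -0.308]]
top jar 0.94 [290. 182.] 1050 [ 0.597 -0.06 ] 
top cap 0.91 [283. 244.] 340 [ 0.448 -0.042] 
top cap 0.5 [137. 142.] 804 [0.737 0.389] 
top carrier 0.91 [121. 231.] 5447 [0.473 0.415] [[0.571, 0.555], [0.574, 0.295], [0.381, 0.287], [0.375, 0.539]]
top carrier 0.36 [207. 171.] 2967 [0.646 0.176] [[0.588, 0.276], [0.736, 0.259], [0.705, 0.073], [0.559, 0.095]]
top milk_jug 0.73 [122. 229.] 5401 [0.466 0.395] 
top milk_jug 0.71 [331. 147.] 1095 [ 0.702 -0.17 
[... 835 characters left out ...]
25, -0.194], [0.538, -0.171]]
side lid 0.84 [264. 188.] 1454 [0.647 0.161] [[0.594, 0.274], [0.754, 0.251], [0.699, 0.053], [0.558, 0.075]]
side jar 0.78 [275. 227.] 1388 [ 0.594 -0.137] 
side cap 0.97 [212. 244.] 412 [ 0.446 -0.06 ] 
side cap 0.71 [324. 246.] 1521 [ 0.725 -0.149] 
side cap 0.45 [275. 233.] 1424 [ 0.618 -0.055] 
side carrier 0.67 [205. 154.] 1798 [0.474 0.407] [[0.376, 0.544], [0.605, 0.546], [0.565, 0.251], [0.368, 0.255]]
side milk_jug 0.9 [322. 246.] 1523 [ 0.69  -0.224] 
side milk_jug 0.33 [264. 191.] 1520 [0.617 0.047] 
side paper_cups 0.79 [269. 143.] 692 [0.702 0.309] 
side saucers 0.83 [342. 310.] 2583 [ 0.682 -0.387] 
side saucers 0.7 [212. 241.] 406 [ 0.443 -0.086]
```

```bash
cat >> h.py <<'E'
def tabs(cam="top",lo=20):
    g=grab(cam); h=cv2.cvtColor(g["frame"],cv2.COLOR_RGB2HSV)
    m=((h[...,0]>98)&(h[...,0]<125)&(h[...,1]>70)&(h[...,2]>70)).astype(np.uint8)
    n,l,s,c=cv2.connectedComponentsWithStats(m)
    for i in range(1,n):
        if s[i,4]>lo:
            p=unproj(g,c[i],.016)[0]; print(cam,np.round(c[i],1),s[i,4],np.round(p[:2],4))
E
python3 - <<'E'
from h import *
tabs("top");tabs("side")
E
```

```text
side [275.5 285.7] 93 [ 0.5631 -0.2508]
side [233.5 292.2] 97 [ 0.4575 -0.2459]
side [260.3 314.1] 110 [ 0.5045 -0.328 ]
side [248.9 341.4] 128 [ 0.4616 -0.3956]
```

Request:
move_arm(motion=[[[271,201,-150],[0,0,1.12]],[[271,201,-150],[0,0,1.12]],[[271,201,-150],[0,0,1.12]],[[271,201,-150],[0,0,1.12]],[[271,201,-150],[0,0,1.12]],[[271,201,-150],[0,0,1.12]],[[271,201,-150],[0,0,1.12]],[[271,201,-150],[0,0,1.12]],[[271,201,-150],[0,0,1.12]]], jaw=55, grip_force=25)

```text
clock: 2.48
position: [0.4608, -0.3953, 0.1068]
tool_rot: [3.141, 0.001, 1.427]
force: [-0.3, 0.4, 0.6]
grip_width: 0.0555
```

Run:
```python
from h import *
st(); g=grab("wrist","w1"); print(proj(g,[[.461,-.394,.016],[.5055,-.326,.016]])); tabs("wrist")
tabs("side")
```

```text
t 2.48 pos [ 0.4608 -0.3953  0.1068] rot [3.1415e+00 9.0000e-04 1.4275e+00] F [-0.3  0.4  0.6] grip 0.0555
[[256.78439004 201.38274104]
 [302.58438057 109.18199148]]
wrist [220.9   8.2] 682 [ 0.4573 -0.2521]
wrist [376.9   1.9] 121 [ 0.5623 -0.2628]
wrist [302.2 107.3] 633 [ 0.5055 -0.3246]
wrist [258.8 200.5] 1000 [ 0.4628 -0.3935]
side [258.  314.3] 56 [ 0.499  -0.3275]
side [248.8 341.3] 129 [ 0.4614 -0.3953]
```

View pics/w1.png

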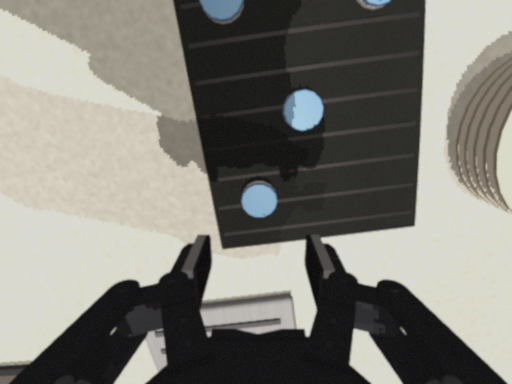

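Request:
move_arm(motion=[[[2,2,-40],[0,0,0]],[[2,2,-76],[0,0,0]],[[2,2,-76],[0,0,0]]])

```text
clock: 3.0
position: [0.4623, -0.3916, 0.0286]
tool_rot: [-3.138, -0.002, 1.429]
force: [-0.4, -0.3, 1.1]
grip_width: 0.0547
```

Request:
move_arm(motion=[[[0,0,0],[0,0,0]],[[0,0,0],[0,0,0]],[[0,0,0],[0,0,0]],[[0,0,0],[0,0,0]],[[0,0,60],[0,0,0]],[[0,0,100],[0,0,0]],[[0,0,100],[0,0,0]]], jaw=22)

```text
clock: 3.88
position: [0.4648, -0.3936, 0.1346]
tool_rot: [3.136, 0.003, 1.429]
force: [-0.1, -0.4, -0.3]
grip_width: 0.029
```

Run:
```python
from h import *
st(); g=grab("wrist","w2")
```

```text
t 3.88 pos [ 0.4648 -0.3936  0.1346] rot [3.1361 0.0035 1.4291] F [-0.1 -0.4 -0.3] grip 0.0290
```

View pics/w2.png

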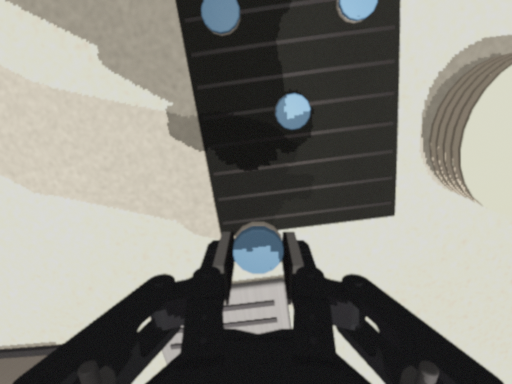

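Request:
move_arm(motion=[[[-8,62,20],[0,0,0]],[[-15,124,40],[0,0,0]],[[-15,186,65],[0,0,0]],[[-15,248,65],[0,0,0]],[[-15,310,65],[0,0,0]],[[-15,372,65],[0,0,0]],[[-15,434,65],[0,0,0]],[[-15,496,65],[0,0,0]],[[-15,540,65],[0,0,0]],[[-15,540,65],[0,0,0]]])

```text
clock: 5.18
position: [0.4478, 0.1516, 0.195]
tool_rot: [-3.141, -0.001, 1.436]
force: [-0.1, -1.3, -1.4]
grip_width: 0.0288
```

Run:
```python
from h import *
st(); g=grab("wrist","w3")
```

```text
t 5.17 pos [0.4478 0.1516 0.195 ] rot [-3.1410e+00 -1.4000e-03  1.4355e+00] F [-0.1 -1.3 -1.4] grip 0.0288
```

View pics/w3.png

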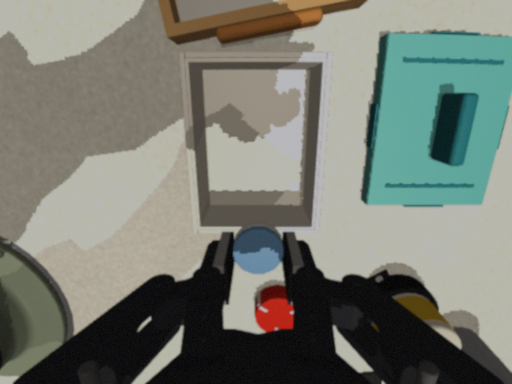

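```bash
cat >> h.py <<'E'
from scipy.optimize import least_squares
def fit(g,local,px,x0):
    local=np.asarray(local,float); px=np.asarray(px,float)
    def P(q):
        c,s=np.cos(q[2]),np.sin(q[2]); L=local.copy()
        L[:,0]=q[0]+c*local[:,0]-s*local[:,1]; L[:,1]=q[1]+s*local[:,0]+c*local[:,1]; return L
    r=least_squares(lambda q:(proj(g,P(q))-px).ravel(),x0)
    print("fit",np.round(r.x,4),"rms px",round(np.sqrt(2*r.cost/len(px)),2)); return r.x
def zoom(g,name,c0,r0,w,h,k):
    im=g["frame"][r0:r0+h,c0:c0+w,::-1]; cv2.imwrite(f"pics/{name}.png",cv2.resize(im,None,fx=k,fy=k,interpolation=cv2.INTER_CUBIC))
def rectpts(a,b,z): return [[-a,-b,z],[a,-b,z],[a,b,z],[-a,b,z]]
E
python3 - <<'E'
from h import *
g=grab("wrist"); zoom(g,"w3z",170,40,180,200,3)
np.save("g_w3.npy",{k:g[k] for k in("T","K","d")},allow_pickle=True)
# world: near corners (small y) at image bottom; image right = +x
q=fit(g,rectpts(.065,.085,.064),[[197,233],[318,230],[330,52],[182,53]],[.45,.185,-.13])
print(proj(g,[[q[0],q[1],.003]]))
E
```

```text
fit [ 0.4526  0.1846 -0.1291] rms px 3.22
[[257.05395875 141.88120859]]
```

View pics/w3z.png

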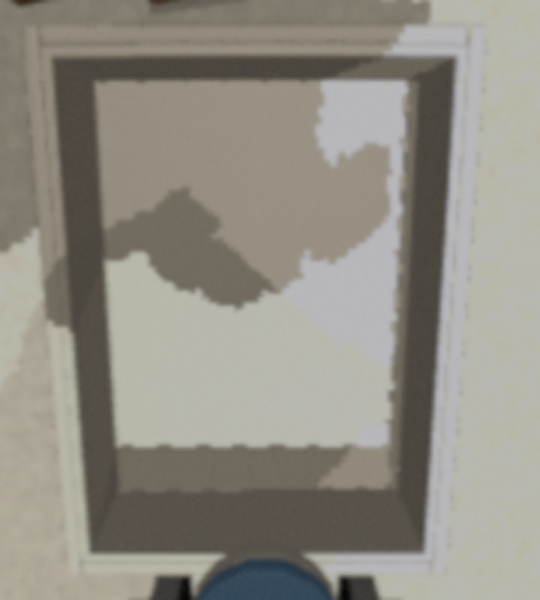

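Run:
```python
from h import *
g=np.load("g_w3.npy",allow_pickle=True).item()
o=[[196,230.7],[315.7,230.7],[331.3,48.3],[179.3,49]]
i=[[200,224.3],[311.3,224.3],[322,58.3],[188,59]]
fit(g,rectpts(.065,.085,.064),o,[.45,.185,-.13])
fit(g,rectpts(.057,.077,.064),i,[.45,.185,-.13])
q=fit(g,rectpts(.065,.085,.064)+rectpts(.057,.077,.064),o+i,[.45,.185,-.13])
print(np.round(proj(g,[[q[0],q[1],.003]]),1))
```

```text
fit [ 0.4519  0.1871 -0.137 ] rms px 2.46
fit [ 0.4516  0.1872 -0.1366] rms px 0.33
fit [ 0.4517  0.1871 -0.1368] rms px 1.76
[[256.  139.8]]
```

Request:
move_arm(motion=[[[5,45,0],[0,0,0]],[[10,80,-40],[0,0,0]],[[10,80,-90],[0,0,0]],[[10,80,-145],[0,0,0]],[[10,80,-145],[0,0,0]]])

```text
clock: 5.9
position: [0.4568, 0.2256, 0.0476]
tool_rot: [-3.136, 0.004, 1.429]
force: [-1.1, 0.8, 0.5]
grip_width: 0.0287
```

Request:
move_arm(motion=[[[0,0,0],[0,0,0]],[[0,0,0],[0,0,0]],[[0,0,0],[0,0,0]],[[0,0,60],[0,0,0]],[[0,0,120],[0,0,0]],[[0,0,145],[0,0,0]]], jaw=50)

```text
clock: 6.65
position: [0.4593, 0.2281, 0.1992]
tool_rot: [3.138, -0.002, 1.429]
force: [0.6, -0.7, 0.2]
grip_width: 0.0502
```

Run:
```python
from h import *
st(); g=grab("wrist","w4"); tabs("side");tabs("wrist")
```

```text
t 6.65 pos [0.4593 0.2281 0.1992] rot [ 3.1377e+00 -2.5000e-03  1.4295e+00] F [ 0.6 -0.7  0.2] grip 0.0502
side [205.8 188.6] 37 [0.4593 0.2189]
side [275.5 285.8] 92 [ 0.5629 -0.2509]
side [233.5 292.2] 97 [ 0.4575 -0.2459]
side [260.3 314.1] 109 [ 0.5045 -0.3282]
wrist [256.3 174.9] 430 [0.4596 0.2276]
```

View pics/w4.png

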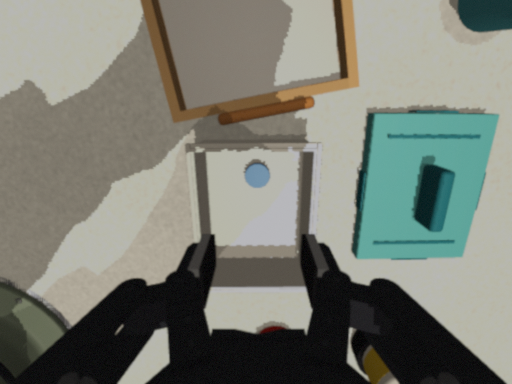

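Request:
move_arm(motion=[[[0,-60,0],[0,0,0]],[[0,-120,0],[0,0,0]],[[0,-180,0],[0,0,0]],[[0,-240,0],[0,0,0]],[[-1,-300,0],[0,0,0]],[[-1,-360,0],[0,0,0]],[[-1,-420,-20],[0,0,0]],[[-1,-474,-50],[0,0,0]],[[-1,-474,-90],[0,0,0]],[[-1,-474,-110],[0,0,0]]])

```text
clock: 8.05
position: [0.456, -0.2463, 0.0826]
tool_rot: [-3.138, -0.001, 1.429]
force: [-0.1, 0.1, 0.8]
grip_width: 0.0503
```

Run:
```python
from h import *
st(); tabs("wrist",200)
```

```text
t 8.05 pos [ 0.456  -0.2463  0.0826] rot [-3.1384e+00 -1.1000e-03  1.4287e+00] F [-0.1  0.1  0.8] grip 0.0503
wrist [402.  199.4] 1275 [ 0.564  -0.2493]
wrist [259.7 211.9] 1219 [ 0.4584 -0.2442]
```

Request:
move_arm(motion=[[[0,2,-40],[0,0,0]],[[0,2,-54],[0,0,0]],[[0,2,-54],[0,0,0]]])

```text
clock: 8.48
position: [0.4572, -0.2439, 0.031]
tool_rot: [-3.14, -0.0, 1.43]
force: [0.1, 0.4, 0.4]
grip_width: 0.0497
```

Request:
move_arm(motion=[[[0,0,0],[0,0,0]],[[0,0,0],[0,0,0]],[[0,0,0],[0,0,0]],[[0,0,0],[0,0,0]],[[0,20,60],[0,0,0]],[[0,80,110],[0,0,0]],[[0,140,140],[0,0,0]],[[0,200,140],[0,0,0]],[[0,260,140],[0,0,0]],[[0,320,140],[0,0,0]],[[-1,380,140],[0,0,0]],[[-2,442,120],[0,0,0]]], jaw=22)

```text
clock: 9.98
position: [0.4563, 0.1897, 0.156]
tool_rot: [3.138, -0.002, 1.429]
force: [1.8, -0.5, -0.5]
grip_width: 0.0286
```

Request:
move_arm(motion=[[[-3,-1,-50],[0,0,0]],[[-3,-1,-101],[0,0,0]],[[-3,-1,-101],[0,0,0]]])

```text
clock: 10.35
position: [0.4512, 0.1861, 0.0518]
tool_rot: [-3.138, 0.003, 1.431]
force: [-0.1, -0.9, 0.5]
grip_width: 0.0285
```

Request:
move_arm(motion=[[[0,0,0],[0,0,0]],[[0,0,0],[0,0,0]],[[0,0,0],[0,0,0]],[[0,0,60],[0,0,0]],[[0,-40,110],[0,0,0]],[[0,-40,145],[0,0,0]],[[0,-40,145],[0,0,0]]], jaw=50)

```text
clock: 11.22
position: [0.454, 0.1463, 0.2012]
tool_rot: [3.137, -0.002, 1.428]
force: [0.1, 0.6, -0.4]
grip_width: 0.0501
```

Run:
```python
from h import *
st(); g=grab("wrist","w5"); tabs("side");tabs("wrist")
```

```text
t 11.22 pos [0.454  0.1463 0.2012] rot [ 3.1366e+00 -1.9000e-03  1.4282e+00] F [ 0.1  0.6 -0.4] grip 0.0501
side [205.8 188.4] 36 [0.4594 0.2202]
side [205.6 194.1] 21 [0.4539 0.1875]
side [275.5 285.8] 92 [ 0.5629 -0.2509]
side [260.3 314. ] 111 [ 0.5046 -0.3279]
wrist [252.6 101.4] 533 [0.4596 0.2263]
wrist [252.8 138.2] 480 [0.4541 0.1877]
```

View pics/w5.png

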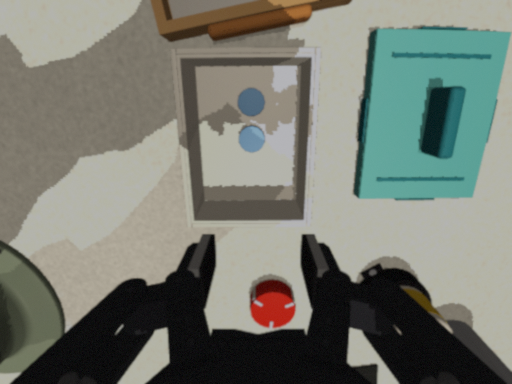

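Request:
move_arm(motion=[[[0,-60,0],[0,0,0]],[[0,-120,0],[0,0,0]],[[10,-180,0],[0,0,0]],[[30,-235,0],[0,0,0]],[[60,-290,0],[0,0,0]],[[85,-340,0],[0,0,0]],[[110,-390,0],[0,0,0]],[[110,-397,-50],[0,0,0]],[[110,-397,-105],[0,0,0]],[[110,-397,-115],[0,0,0]],[[110,-397,-115],[0,0,0]]])

```text
clock: 12.75
position: [0.5629, -0.25, 0.0834]
tool_rot: [-3.141, -0.0, 1.431]
force: [0.2, -0.2, -0.5]
grip_width: 0.0503
```

Run:
```python
from h import *
st(); tabs("wrist",200)
```

```text
t 12.75 pos [ 0.5629 -0.25    0.0834] rot [-3.1409e+00 -3.0000e-04  1.4305e+00] F [ 0.2 -0.2 -0.5] grip 0.0503
wrist [258.5 213.4] 1192 [ 0.5644 -0.2494]
wrist [212.  304.9] 370 [ 0.5129 -0.3285]
```

Request:
move_arm(motion=[[[1,1,-40],[0,0,0]],[[1,1,-52],[0,0,0]],[[1,1,-52],[0,0,0]]])

```text
clock: 13.18
position: [0.564, -0.2496, 0.032]
tool_rot: [3.141, 0.0, 1.43]
force: [0.7, 0.4, 0.3]
grip_width: 0.0501
```

Request:
move_arm(motion=[[[0,0,0],[0,0,0]],[[0,0,0],[0,0,0]],[[0,0,0],[0,0,0]],[[0,0,0],[0,0,0]],[[0,0,60],[0,0,0]],[[-20,40,100],[0,0,0]],[[-60,80,140],[0,0,0]],[[-100,115,160],[0,0,0]],[[-112,170,165],[0,0,0]],[[-114,230,165],[0,0,0]],[[-114,290,165],[0,0,0]],[[-114,350,165],[0,0,0]]], jaw=22)

```text
clock: 14.68
position: [0.4497, 0.1023, 0.1974]
tool_rot: [3.139, -0.0, 1.429]
force: [1.5, 0.1, -0.7]
grip_width: 0.0285
```

Request:
move_arm(motion=[[[-2,58,0],[0,0,0]],[[-2,58,-55],[0,0,0]],[[-2,58,-110],[0,0,0]],[[-2,58,-147],[0,0,0]],[[-2,58,-147],[0,0,0]]])

```text
clock: 15.3
position: [0.4468, 0.1584, 0.0483]
tool_rot: [-3.139, 0.002, 1.431]
force: [0.4, 0.6, 0.7]
grip_width: 0.028
```

Request:
move_arm(motion=[[[0,0,0],[0,0,0]],[[0,0,0],[0,0,0]],[[0,0,0],[0,0,0]],[[0,0,60],[0,0,0]],[[0,0,120],[0,0,0]],[[0,-30,145],[0,0,0]],[[0,-30,145],[0,0,0]]], jaw=50)

```text
clock: 16.18
position: [0.4486, 0.1267, 0.1964]
tool_rot: [3.138, -0.0, 1.427]
force: [-0.5, 0.8, 0.3]
grip_width: 0.0498
```

Run:
```python
from h import *
st(); g=grab("wrist","w6"); tabs("side");tabs("wrist")
```

```text
t 16.18 pos [0.4486 0.1267 0.1964] rot [ 3.1378e+00 -3.0000e-04  1.4267e+00] F [-0.5  0.8  0.3] grip 0.0498
side [205.8 188.4] 35 [0.4594 0.2198]
side [260.3 314.1] 111 [ 0.5044 -0.3281]
wrist [254.8  82.6] 580 [0.4596 0.2263]
wrist [255.  121.8] 514 [0.4541 0.1872]
wrist [253.8 150.8] 446 [0.4483 0.1564]
```

View pics/w6.png

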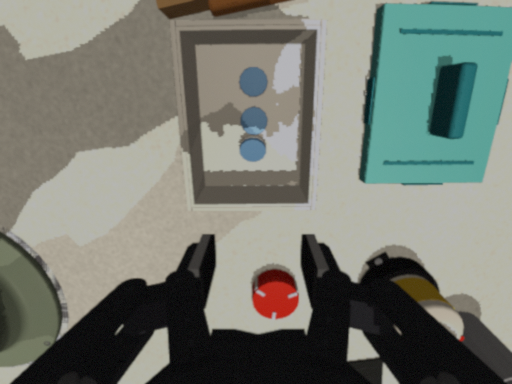

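Request:
move_arm(motion=[[[0,-60,0],[0,0,0]],[[0,-120,0],[0,0,0]],[[0,-180,0],[0,0,0]],[[10,-240,0],[0,0,0]],[[25,-298,0],[0,0,0]],[[40,-354,0],[0,0,0]],[[50,-410,0],[0,0,0]],[[57,-453,-30],[0,0,0]],[[57,-453,-80],[0,0,0]],[[57,-453,-113],[0,0,0]],[[57,-453,-113],[0,0,0]]])

```text
clock: 17.7
position: [0.5038, -0.3227, 0.0783]
tool_rot: [-3.137, -0.002, 1.431]
force: [0.6, -0.0, -0.1]
grip_width: 0.0503
```

Run:
```python
from h import *
st(); tabs("wrist",200)
```

```text
t 17.70 pos [ 0.5038 -0.3227  0.0783] rot [-3.1367e+00 -2.5000e-03  1.4313e+00] F [ 0.6 -0.  -0.1] grip 0.0503
wrist [260.5 221.4] 1232 [ 0.5058 -0.3263]
```

Request:
move_arm(motion=[[[1,0,-40],[0,0,0]],[[1,0,-51],[0,0,0]],[[1,0,-51],[0,0,0]]])

```text
clock: 18.12
position: [0.506, -0.3243, 0.0309]
tool_rot: [3.142, -0.0, 1.43]
force: [0.6, 1.2, 1.3]
grip_width: 0.0499
```

Request:
move_arm(motion=[[[0,0,0],[0,0,0]],[[0,0,0],[0,0,0]],[[0,0,0],[0,0,0]],[[0,0,0],[0,0,0]],[[0,10,60],[0,0,0]],[[-15,65,70],[0,0,0]],[[-30,120,110],[0,0,0]],[[-45,175,130],[0,0,0]],[[-60,230,150],[0,0,0]],[[-62,290,165],[0,0,0]],[[-62,350,165],[0,0,0]],[[-62,410,165],[0,0,0]]], jaw=22)

```text
clock: 19.62
position: [0.4438, 0.0874, 0.1966]
tool_rot: [3.139, -0.0, 1.429]
force: [1.1, -1.1, -0.4]
grip_width: 0.0283
```

Request:
move_arm(motion=[[[0,46,0],[0,0,0]],[[0,46,-55],[0,0,0]],[[0,46,-110],[0,0,0]],[[0,46,-144],[0,0,0]],[[0,46,-144],[0,0,0]]])

```text
clock: 20.25
position: [0.4429, 0.1315, 0.0504]
tool_rot: [-3.139, 0.001, 1.431]
force: [1.2, 0.1, 0.3]
grip_width: 0.0284
```

Request:
move_arm(motion=[[[0,0,0],[0,0,0]],[[0,0,0],[0,0,0]],[[0,0,0],[0,0,0]],[[0,0,60],[0,0,0]],[[0,0,120],[0,0,0]],[[60,-10,145],[0,0,0]],[[100,-10,145],[0,0,0]],[[100,-10,145],[0,0,0]]], jaw=50)

```text
clock: 21.25
position: [0.5459, 0.1208, 0.1968]
tool_rot: [3.14, -0.001, 1.428]
force: [-0.1, 0.5, -0.3]
grip_width: 0.0499
```

Run:
```python
from h import *
st(); g=grab("wrist","w7"); tabs("side");tabs("wrist")
np.save("g_w7.npy",{k:g[k] for k in("T","K","d","frame")},allow_pickle=True)
```

```text
t 21.25 pos [0.5459 0.1208 0.1968] rot [ 3.1400e+00 -1.0000e-03  1.4275e+00] F [-0.1  0.5 -0.3] grip 0.0499
side [205.7 188.5] 36 [0.4591 0.2196]
side [206.  194.2] 21 [0.4551 0.1869]
wrist [165.   89.9] 588 [0.4607 0.2261]
wrist [168.8 128.2] 528 [0.4552 0.187 ]
wrist [168.6 156.6] 436 [0.4473 0.1563]
wrist [171.3 182.3] 394 [0.443  0.1263]
```

View pics/w7.png

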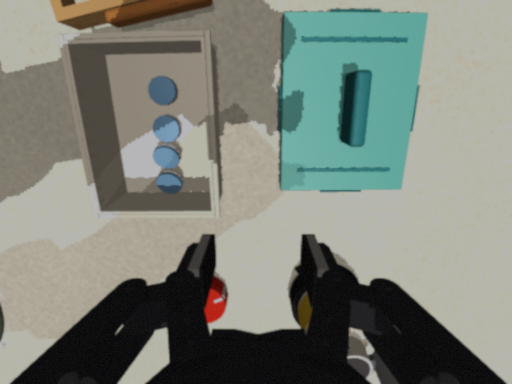

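Run:
```python
from h import *
g=np.load("g_w7.npy",allow_pickle=True).item()
zoom(g,"w7lid",270,0,170,200,3); zoom(g,"w7tub",55,20,170,205,3)
```

```text
(no output)
```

View pics/w7lid.png

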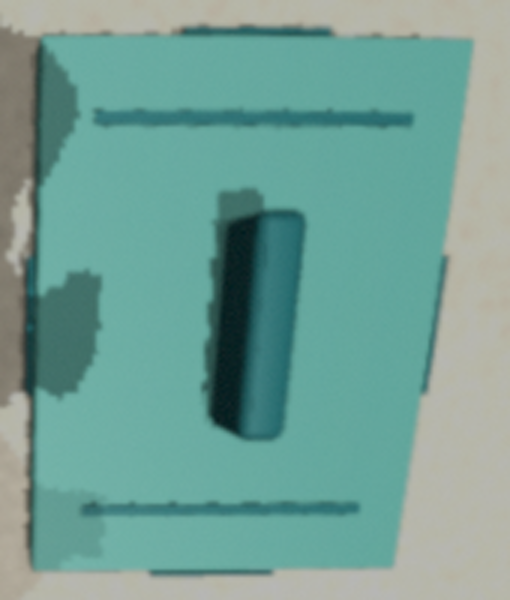

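View pics/w7tub.png

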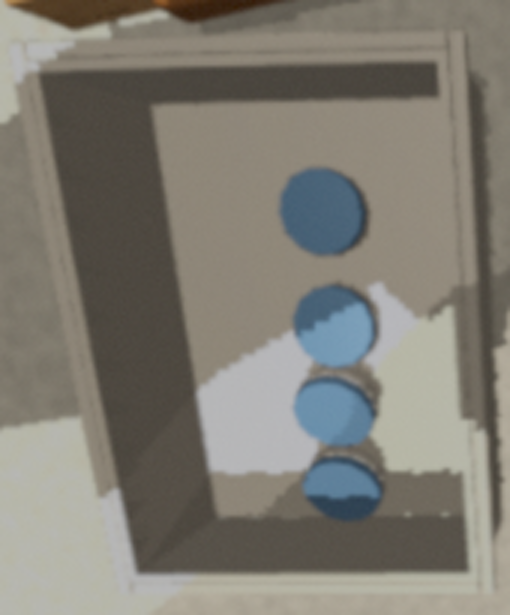

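Run:
```python
from h import *
g=np.load("g_w7.npy",allow_pickle=True).item()
Z=lambda a,o:[[x/3+o[0],y/3+o[1]] for x,y in a]
lid=fit(g,rectpts(.0705,.0905,.020),Z([(33,569),(396,568),(473,40),(40,37)],(270,0)),[.65,.177,-.14])
fit(g,rectpts(.008,.035,.056),Z([(241,437),(281,438),(304,212),(258,212)],(270,0)),[.65,.177,-.14])
fit(g,rectpts(.057,.077,.064),Z([(137,574),(468,573),(437,63),(40,72)],(55,20)),[.45,.187,-.14])
```

```text
fit [ 0.6526  0.1791 -0.1314] rms px 0.79
fit [ 0.6518  0.1795 -0.1211] rms px 2.0
fit [ 0.451   0.187  -0.1396] rms px 0.27
```

Request:
move_arm(motion=[[[50,30,0],[0,0,0.01]],[[107,59,0],[0,0,0.01]],[[107,59,-50],[0,0,0.01]],[[107,59,-77],[0,0,0.01]],[[107,59,-77],[0,0,0.01]],[[107,59,-77],[0,0,0.01]]])

```text
clock: 22.15
position: [0.6509, 0.1808, 0.1208]
tool_rot: [3.14, -0.001, 1.44]
force: [0.1, 0.5, 0.5]
grip_width: 0.0499
```

Run:
```python
from h import *
st(); g=grab("wrist","w8")
print(np.round(proj(g,[[.6524,.179,.056],[.6524+.035*np.sin(.131),.179+.035,.056]]),1))
```

```text
t 22.15 pos [0.6509 0.1808 0.1208] rot [ 3.1403e+00 -7.0000e-04  1.4400e+00] F [0.1 0.5 0.5] grip 0.0499
[[258.8 217.8]
 [258.8 171.8]]
```

View pics/w8.png

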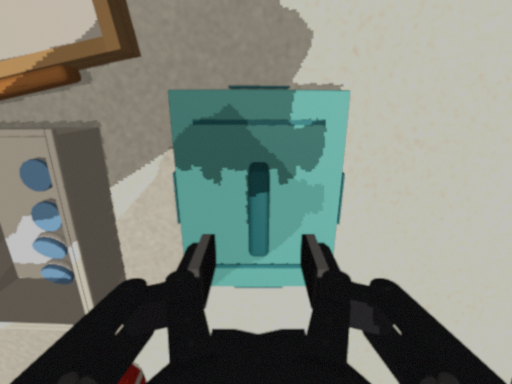

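Run:
```python
from h import *
g=grab("wrist"); np.save("g_w8.npy",{k:g[k] for k in("T","K","d","frame")},allow_pickle=True)
zoom(g,"w8z",160,75,200,215,3)
```

```text
(no output)
```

View pics/w8z.png

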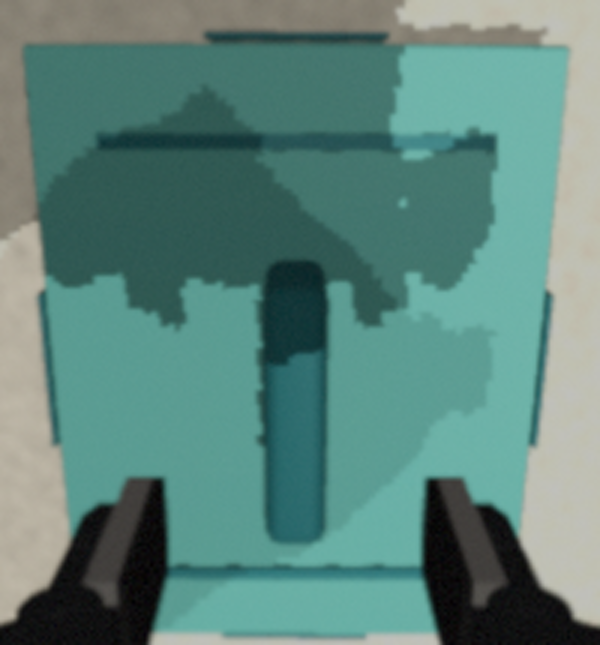

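Run:
```python
from h import *
g=np.load("g_w8.npy",allow_pickle=True).item()
Z=lambda a,o:[[x/3+o[0],y/3+o[1]] for x,y in a]
q=fit(g,[[-.0705,.0905,.02],[.0705,.0905,.02],[0,-.0905,.02]],Z([(24,45),(568,47),(295,633)],(160,75)),[.65,.177,-.14])
c,s=np.cos(q[2]),np.sin(q[2])
for L in rectpts(.008,.035,.056)+rectpts(.008,.035,.02): print(L,(proj(g,[[q[0]+c*L[0]-s*L[1],q[1]+s*L[0]+c*L[1],L[2]]])[0]-[160,75])*3)
```

```text
fit [ 0.6526  0.1792 -0.1336] rms px 0.71
[-0.008, -0.035, 0.056] [264.99488278 549.0071214 ]
[0.008, -0.035, 0.056] [325.92501013 549.07342232]
[0.008, 0.035, 0.056] [330.4454859  290.50269706]
[-0.008, 0.035, 0.056] [262.17976089 290.38500639]
[-0.008, -0.035, 0.02] [268.78168603 483.31607529]
[0.008, -0.035, 0.02] [321.32277613 483.38208029]
[0.008, 0.035, 0.02] [324.64776858 257.44981303]
[-0.008, 0.035, 0.02] [266.81454058 257.34568519]
```

Request:
move_arm(motion=[[[1,-1,-40],[0,0,0]],[[1,-1,-67],[0,0,0]],[[1,-1,-67],[0,0,0]],[[1,-1,-67],[0,0,0]]])

```text
clock: 22.75
position: [0.6525, 0.1798, 0.054]
tool_rot: [3.14, -0.001, 1.44]
force: [0.1, -0.5, -0.6]
grip_width: 0.0502
```

Request:
move_arm(motion=[[[0,0,0],[0,0,0]],[[0,0,0],[0,0,0]],[[0,0,0],[0,0,0]],[[0,0,0],[0,0,0]],[[0,0,0],[0,0,0]],[[0,0,40],[0,0,0]],[[0,0,80],[0,0,0]],[[0,0,100],[0,0,0]],[[0,0,100],[0,0,0]]], jaw=8, grip_force=80)

```text
clock: 23.88
position: [0.6522, 0.1795, 0.1533]
tool_rot: [3.14, -0.001, 1.439]
force: [-0.3, 0.4, -2.5]
grip_width: 0.0148
```

Run:
```python
from h import *
st(); g=grab("wrist","w9")
```

```text
t 23.88 pos [0.6522 0.1795 0.1533] rot [ 3.1398e+00 -7.0000e-04  1.4395e+00] F [-0.3  0.4 -2.5] grip 0.0148
```

View pics/w9.png

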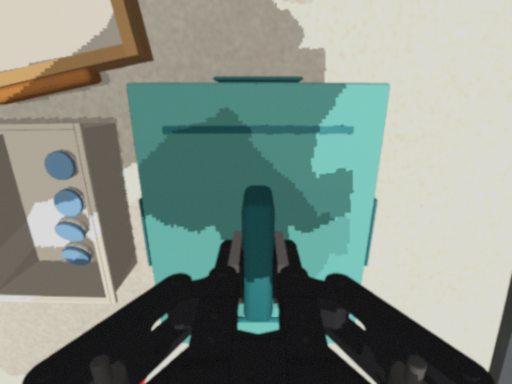

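Request:
move_arm(motion=[[[-50,2,10],[0,0,-0.004]],[[-100,4,10],[0,0,-0.004]],[[-150,6,10],[0,0,-0.004]],[[-201,8,0],[0,0,-0.004]],[[-201,8,0],[0,0,-0.004]],[[-201,8,0],[0,0,-0.004]],[[-201,8,0],[0,0,-0.004]]])

```text
clock: 24.8
position: [0.4513, 0.1874, 0.1518]
tool_rot: [-3.141, -0.0, 1.435]
force: [-0.2, -0.2, -1.7]
grip_width: 0.0142
```

Run:
```python
from h import *
st(); g=grab("wrist","w10"); g2=grab("side","s10"); zoom(g2,"s10z",150,120,160,120,5)
```

```text
t 24.80 pos [0.4513 0.1874 0.1518] rot [-3.1412e+00 -1.0000e-04  1.4350e+00] F [-0.2 -0.2 -1.7] grip 0.0142
```

View pics/w10.png

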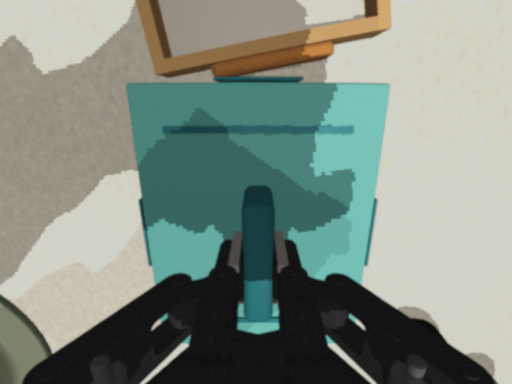

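View pics/s10z.png

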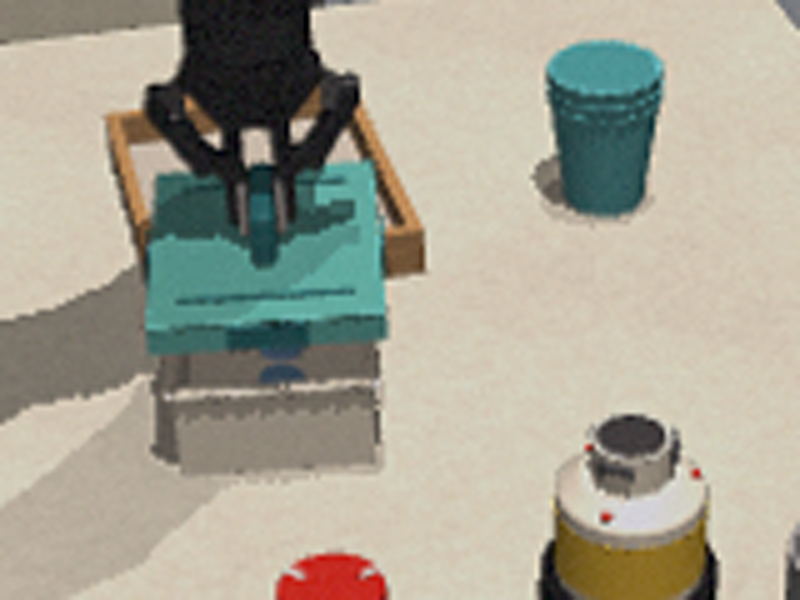

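Request:
move_arm(motion=[[[0,0,-15],[0,0,0]],[[0,0,-30],[0,0,0]],[[0,0,-36],[0,0,0]],[[0,0,-38],[0,0,0]],[[0,0,-40],[0,0,0]],[[0,0,-40],[0,0,0]],[[0,0,-40],[0,0,0]]])

```text
clock: 25.78
position: [0.4507, 0.1875, 0.1124]
tool_rot: [3.141, -0.0, 1.436]
force: [-0.6, 0.4, -1.0]
grip_width: 0.0151
```

Run:
```python
from h import *
st(); g2=grab("side"); zoom(g2,"s11z",150,120,160,120,5)
```

```text
t 25.77 pos [0.4507 0.1875 0.1124] rot [ 3.1414e+00 -1.0000e-04  1.4357e+00] F [-0.6  0.4 -1. ] grip 0.0151
```

View pics/s11z.png

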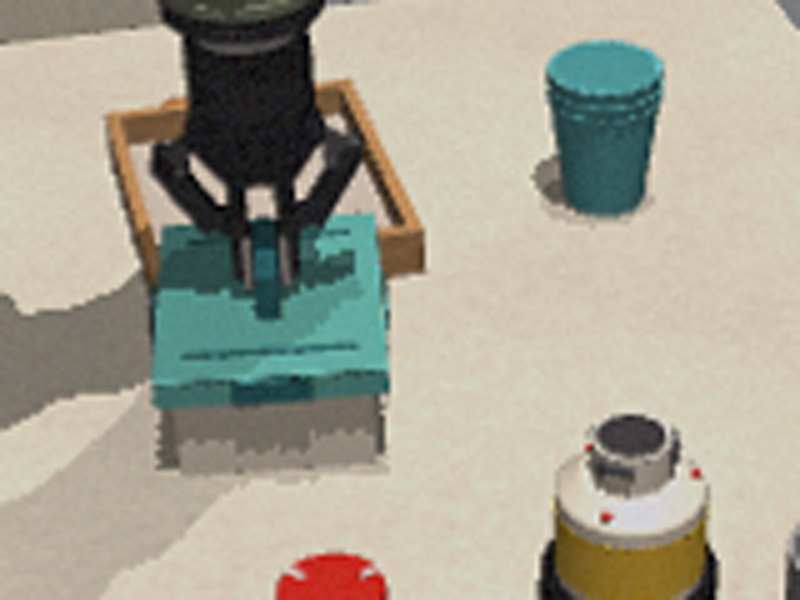

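Request:
move_arm(motion=[[[0,0,-2],[0,0,0]],[[0,0,-4],[0,0,0]],[[0,0,-6],[0,0,0]],[[0,0,-6],[0,0,0]]], grip_force=110)

```text
clock: 26.32
position: [0.4507, 0.1875, 0.106]
tool_rot: [-3.141, 0.0, 1.436]
force: [-0.2, 0.5, -2.8]
grip_width: 0.0143
```

Request:
move_arm(motion=[[[0,0,-2],[0,0,0]],[[0,0,-4],[0,0,0]],[[0,0,-4],[0,0,0]]])

```text
clock: 26.7
position: [0.4505, 0.1874, 0.1019]
tool_rot: [-3.141, 0.0, 1.436]
force: [0.4, 0.8, -3.6]
grip_width: 0.0138
```

Run:
```python
from h import *
st(); g2=grab("side"); zoom(g2,"s12z",150,120,160,120,5); g=grab("wrist","w12"); st()
```

```text
t 26.70 pos [0.4505 0.1874 0.1019] rot [-3.1412e+00  2.0000e-04  1.4359e+00] F [ 0.4  0.8 -3.6] grip 0.0138
t 26.80 pos [0.4505 0.1874 0.102 ] rot [-3.1411e+00  3.0000e-04  1.4358e+00] F [-0.3 -0.5 -3.8] grip 0.0140
```

View pics/s12z.png

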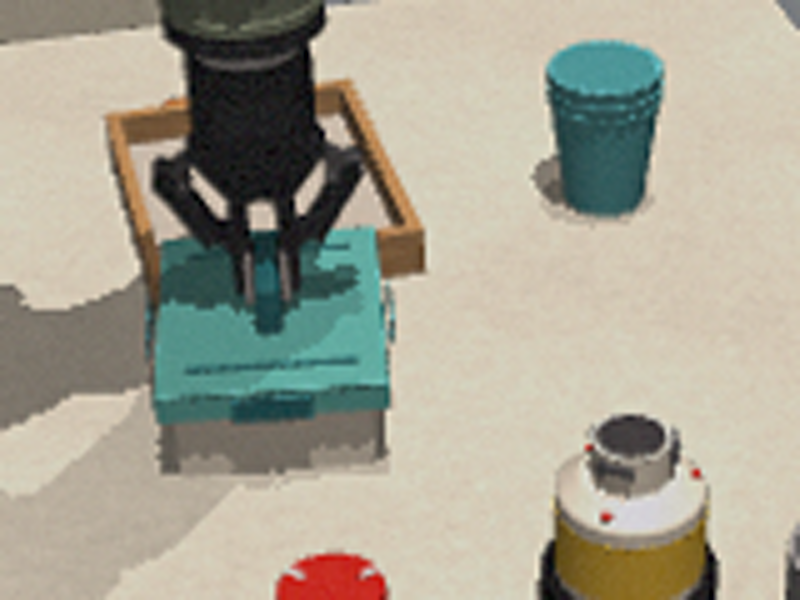

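View pics/w12.png

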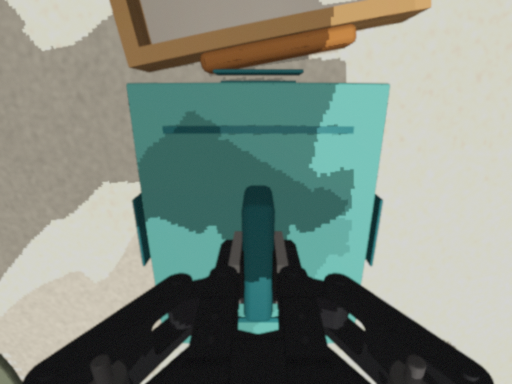

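Request:
move_arm(motion=[[[0,0,-1],[0,0,0]],[[0,0,-2],[0,0,0]],[[0,0,-2],[0,0,0]]])

```text
clock: 27.18
position: [0.4507, 0.1875, 0.1005]
tool_rot: [3.141, 0.0, 1.436]
force: [-2.8, -1.4, 8.1]
grip_width: 0.0144
```

Request:
move_arm(motion=[[[0,0,-1],[0,0,0]],[[0,0,-2],[0,0,0]],[[0,0,-2],[0,0,0]]])

```text
clock: 27.55
position: [0.4508, 0.1875, 0.1004]
tool_rot: [3.14, 0.001, 1.436]
force: [-17.3, -8.9, 63.5]
grip_width: 0.0142
```

Run:
```python
from h import *
st(); g2=grab("side"); zoom(g2,"s13z",150,120,160,120,5); g=grab("wrist","w13"); st()
```

```text
t 27.55 pos [0.4508 0.1875 0.1004] rot [3.1398e+00 7.0000e-04 1.4357e+00] F [-17.3  -8.9  63.5] grip 0.0142
t 27.65 pos [0.4507 0.1875 0.1004] rot [3.1398e+00 6.0000e-04 1.4357e+00] F [-17.3  -8.7  63.4] grip 0.0144
```

View pics/s13z.png

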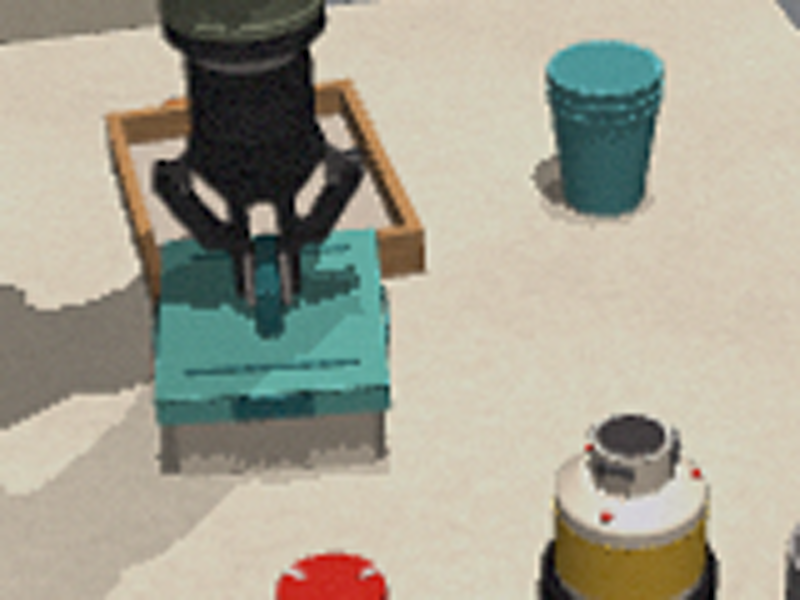

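View pics/w13.png

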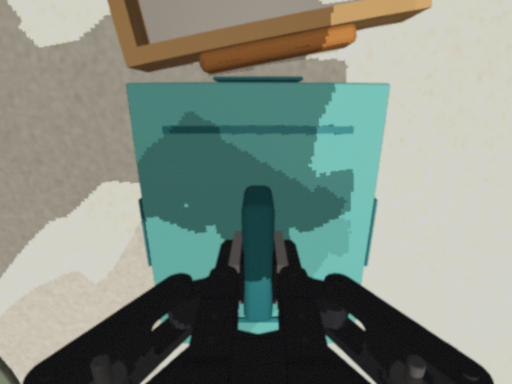

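Request:
move_arm(motion=[[[0,0,3],[0,0,0]],[[0,0,3],[0,0,0]],[[0,0,20],[0,0,0]],[[0,0,50],[0,0,0]],[[0,0,90],[0,0,0]],[[0,0,100],[0,0,0]],[[0,0,100],[0,0,0]],[[0,0,100],[0,0,0]]])

```text
clock: 28.65
position: [0.4502, 0.1872, 0.1972]
tool_rot: [-3.14, 0.001, 1.436]
force: [-0.0, -0.3, -4.3]
grip_width: 0.0142
```

Run:
```python
from h import *
st(); g2=grab("side"); zoom(g2,"s14z",150,100,160,120,5); g=grab("wrist","w14"); t=grab("top"); zoom(t,"t14z",60,180,180,110,4)
np.save("g_t14.npy",{k:t[k] for k in("T","K","d","frame")},allow_pickle=True)
np.save("g_w14.npy",{k:g[k] for k in("T","K","d","frame")},allow_pickle=True)
```

```text
t 28.65 pos [0.4502 0.1872 0.1972] rot [-3.1401e+00  8.0000e-04  1.4358e+00] F [-0.  -0.3 -4.3] grip 0.0142
```

View pics/s14z.png

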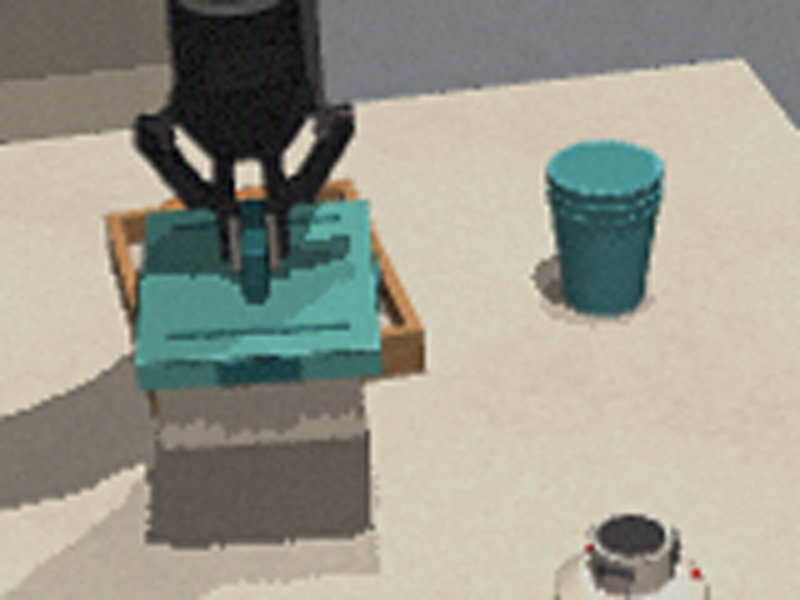

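View pics/w14.png

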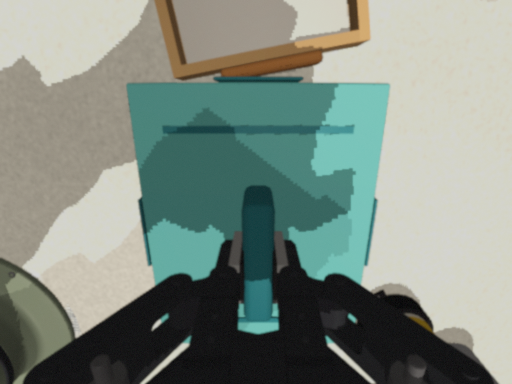

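View pics/t14z.png

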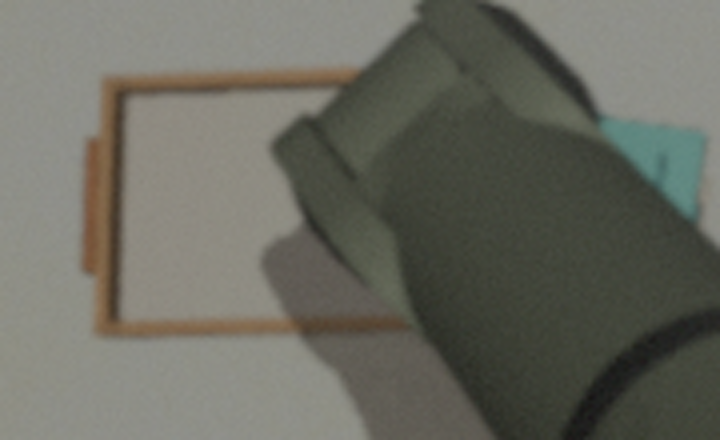

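Run:
```python
import cv2
im=cv2.imread("pics/top0.png")[185:275,70:180]; cv2.imwrite("pics/t0c.png",cv2.resize(im,None,fx=6,fy=6,interpolation=cv2.INTER_CUBIC))
im=cv2.imread("pics/w14.png")[0:90,140:390]; cv2.imwrite("pics/w14c.png",cv2.resize(im,None,fx=3,fy=3,interpolation=cv2.INTER_CUBIC))
```

```text
(no output)
```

View pics/t0c.png

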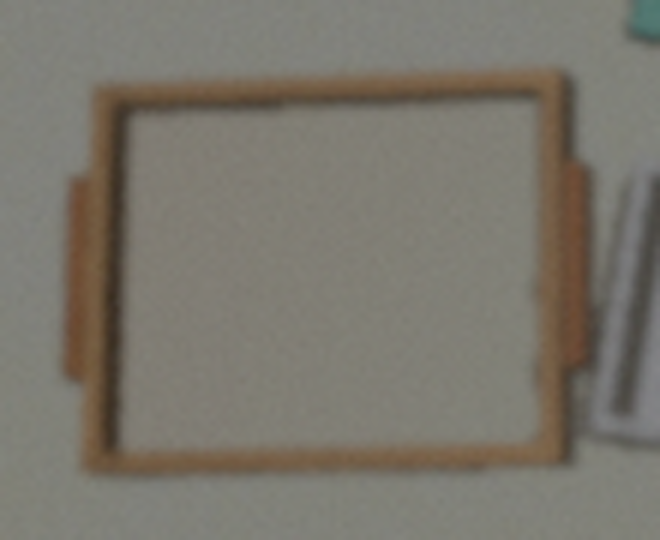

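View pics/w14c.png

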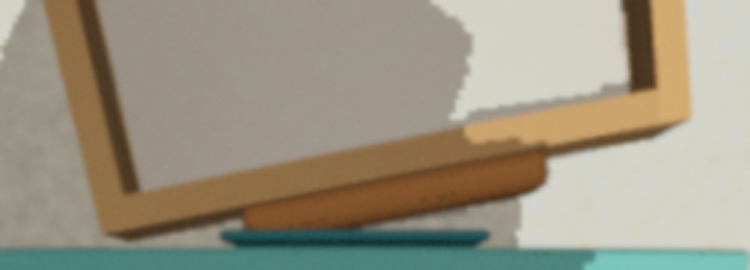

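Run:
```python
from h import *
t=np.load("g_t14.npy",allow_pickle=True).item()
w=np.load("g_w14.npy",allow_pickle=True).item()
a,b=.095,.1175
fit(t,[[a,b,.035],[a,-b,.035],[-a,-b,.035],[-a,b,.035]],[[86.2,199.5],[164.5,196.8],[163.3,262.2],[83.8,263.2]],[.474,.415,0])
fit(w,[[-a,-b,.035],[a,-b,.035]],[[175,77.7],[370,39.3]],[.474,.415,0])
```

```text
fit [0.4727 0.4172 0.037 ] rms px 0.63
fit [0.4737 0.4211 0.0454] rms px 0.67
```

Request:
move_arm(motion=[[[5,50,0],[0,0,0.06]],[[10,100,0],[0,0,0.12]],[[15,150,0],[0,0,0.179]],[[20,200,0],[0,0,0.179]],[[23,232,0],[0,0,0.179]],[[23,232,0],[0,0,0.179]],[[23,232,-30],[0,0,0.179]],[[23,232,-50],[0,0,0.179]],[[23,232,-50],[0,0,0.179]]])

```text
clock: 29.92
position: [0.4732, 0.4184, 0.1466]
tool_rot: [-3.139, 0.002, 1.615]
force: [-0.6, 0.5, -4.6]
grip_width: 0.014
```

Run:
```python
from h import *
st(); g2=grab("side"); zoom(g2,"s15z",150,90,160,120,5); t=grab("top"); zoom(t,"t15z",60,180,180,110,4); g=grab("wrist","w15")
```

```text
t 29.93 pos [0.4732 0.4184 0.1466] rot [-3.1393e+00  2.2000e-03  1.6145e+00] F [-0.6  0.5 -4.6] grip 0.0140
```

View pics/s15z.png

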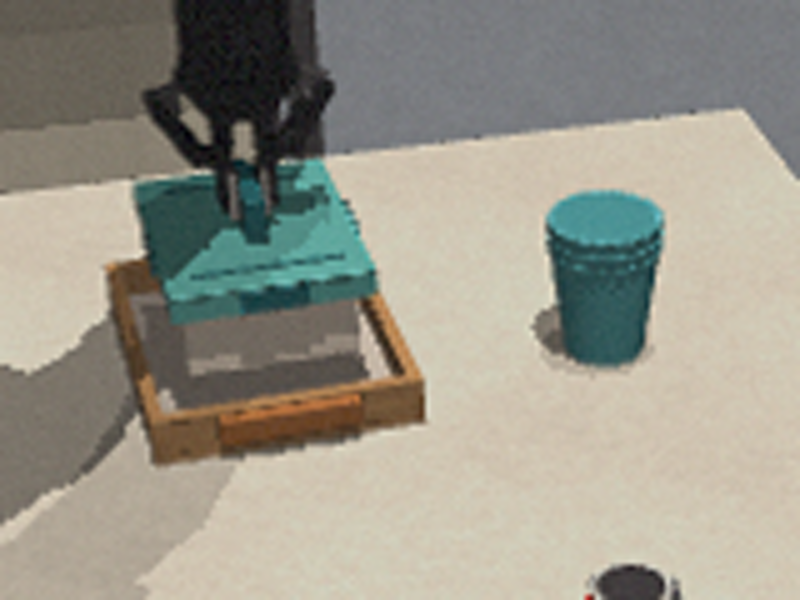

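View pics/w15.png

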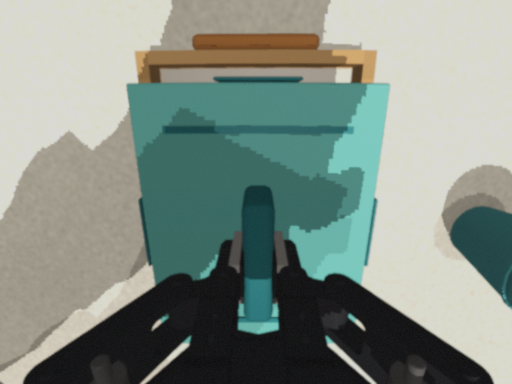

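Request:
move_arm(motion=[[[0,0,-15],[0,0,0]],[[0,0,-28],[0,0,0]],[[0,0,-33],[0,0,0]],[[0,0,-35],[0,0,0]],[[0,0,-36],[0,0,0]],[[0,0,-36],[0,0,0]]])

```text
clock: 30.82
position: [0.4738, 0.4196, 0.1124]
tool_rot: [3.141, -0.0, 1.615]
force: [0.3, -0.5, -4.1]
grip_width: 0.0142
```

Request:
move_arm(motion=[[[0,0,-1],[0,0,0]],[[0,0,-1],[0,0,0]],[[0,0,-1],[0,0,0]]])

```text
clock: 31.2
position: [0.4737, 0.4196, 0.1114]
tool_rot: [3.141, -0.0, 1.615]
force: [-0.1, 0.8, -0.7]
grip_width: 0.0143
```

Request:
move_arm(motion=[[[0,0,-1],[0,0,0]],[[0,0,-1],[0,0,0]],[[0,0,-1],[0,0,0]]])

```text
clock: 31.58
position: [0.4738, 0.4196, 0.1106]
tool_rot: [3.141, -0.0, 1.615]
force: [-0.9, -1.4, 6.7]
grip_width: 0.0143
```

Request:
move_arm(motion=[[[0,0,0],[0,0,0]],[[0,0,0],[0,0,0]],[[0,0,0],[0,0,0]],[[0,0,0],[0,0,0]],[[0,0,40],[0,0,0]],[[0,0,90],[0,0,0]],[[0,-50,100],[0,0,0]],[[0,-100,100],[0,0,0]],[[0,-100,100],[0,0,0]]], jaw=50)

```text
clock: 32.7
position: [0.4746, 0.3156, 0.2105]
tool_rot: [3.141, 0.002, 1.611]
force: [0.4, 0.0, 0.8]
grip_width: 0.05
```

Run:
```python
from h import *
st(); g2=grab("side"); zoom(g2,"s16z",150,90,160,120,5); g=grab("wrist","w16");t=grab("top"); zoom(t,"t16z",60,180,180,110,4)
np.save("g_w16.npy",{k:g[k] for k in("T","K","d","frame")},allow_pickle=True)
```

```text
t 32.70 pos [0.4746 0.3156 0.2105] rot [3.1408e+00 2.1000e-03 1.6105e+00] F [0.4 0.  0.8] grip 0.0500
```

View pics/s16z.png

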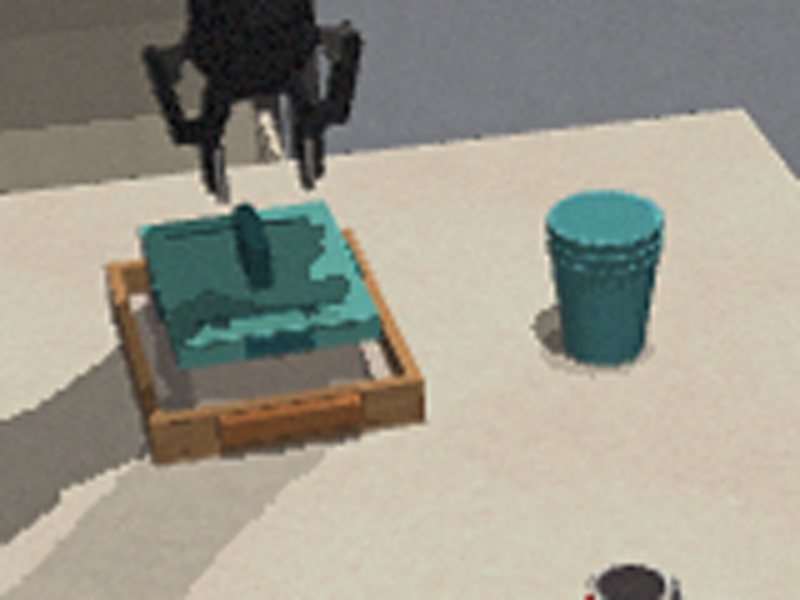

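View pics/w16.png

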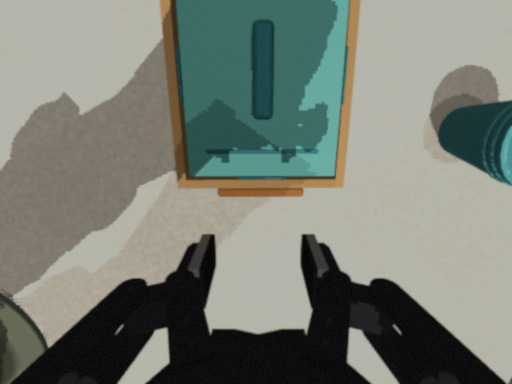

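Request:
move_arm(motion=[[[0,-60,20],[0,0,0]],[[0,-120,40],[0,0,0]],[[0,-180,40],[0,0,0]],[[15,-240,40],[0,0,0]],[[30,-300,40],[0,0,0]],[[45,-355,40],[0,0,0]],[[45,-415,40],[0,0,0]],[[45,-430,40],[0,0,0]],[[45,-430,40],[0,0,0]],[[45,-430,40],[0,0,0]]], jaw=80)

```text
clock: 34.1
position: [0.519, -0.1084, 0.2502]
tool_rot: [3.141, -0.001, 1.617]
force: [-0.5, 0.3, -0.3]
grip_width: 0.0799
```

Run:
```python
from h import *
s=st(); print(s["qpos"]); g=grab("wrist","w17")
np.save("g_w17.npy",{k:g[k] for k in("T","K","d","frame")},allow_pickle=True)
```

```text
t 34.10 pos [ 0.519  -0.1084  0.2502] rot [ 3.1414e+00 -7.0000e-04  1.6174e+00] F [-0.5  0.3 -0.3] grip 0.0799
[ 0.47081472  0.41391365 -0.49607069  1.83735255  0.23683521  0.94891712
 -0.08230878]
```

View pics/w17.png

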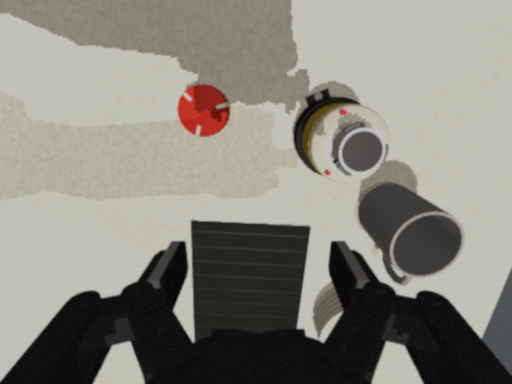

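Run:
```python
from h import *
g=np.load("g_w17.npy",allow_pickle=True).item()
zoom(g,"w17cap",165,75,80,75,8); zoom(g,"w17jar",285,75,120,115,6)
```

```text
(no output)
```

View pics/w17cap.png

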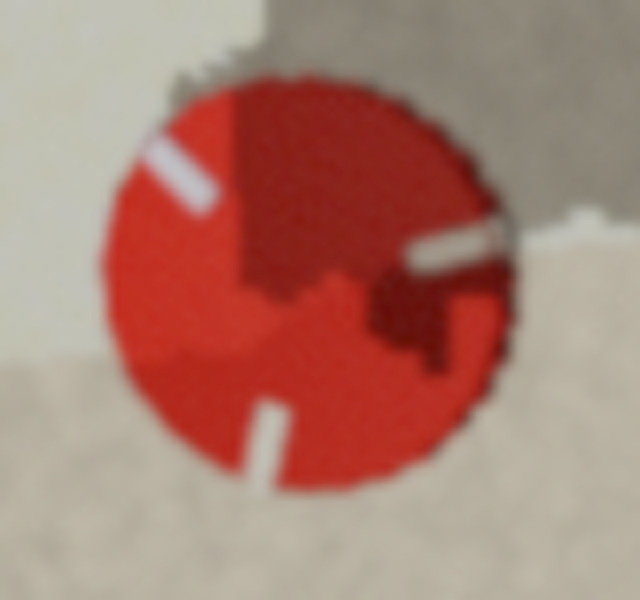

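View pics/w17jar.png

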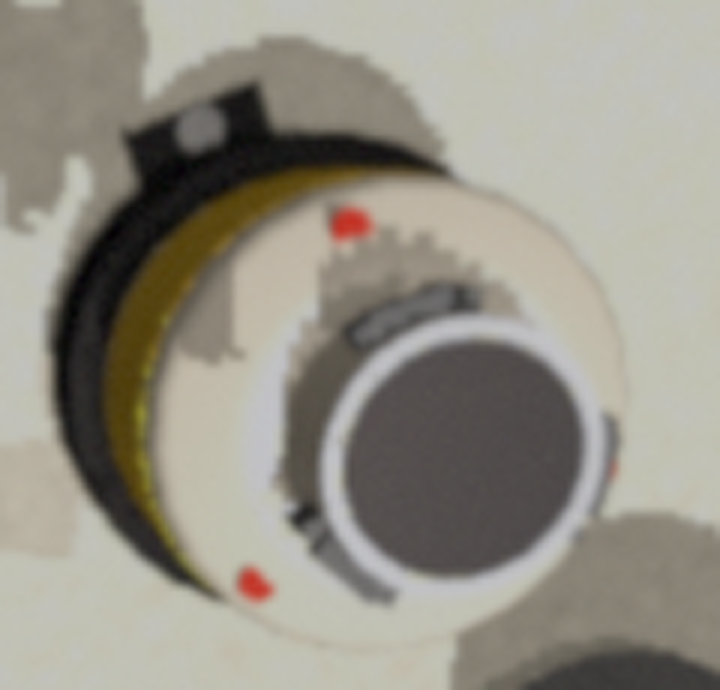

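```bash
cat >> h.py <<'E'
def capfit(g,outer,inner,z,x0,Z):
    o=np.array([Z(*p) for p in outer]);i=np.array([Z(*p) for p in inner])
    A=np.deg2rad([0,120,240])
    def f(q):
        P=[[q[0]+r*np.cos(q[2]+a),q[1]+r*np.sin(q[2]+a),z] for r in (q[3],q[4]) for a in A]
        return (proj(g,P)-np.r_[o,i]).ravel()
    r=least_squares(f,x0); print("cap",np.round(r.x,4),"deg",round(np.rad2deg(r.x[2]),1),"rms",np.sqrt(2*r.cost/6)); return r.x
E
python3 - <<'E'
from h import *
g=np.load("g_w17.npy",allow_pickle=True).item()
Z=lambda x,y:(x/8+165,y/8+75)
for p in [(150,147),(500,235),(258,488)]:
    print(unproj(g,Z(*p),.028))
# order ccw from above: image right=+x, up=+y => ccw: R, TL, B
q=capfit(g,[(500,235),(150,147),(258,488)],[(410,260),(210,200),(272,405)],.028,[.448,-.042,.2,.031,.02],Z)
J=lambda x,y:(x/6+285,y/6+75)
c=unproj(g,J(463,455),.120)[0]; print("mouth",c,unproj(g,J(464,458),.12)[0])
for e in [(322,455),(608,455),(463,317),(463,592)]: print(np.linalg.norm(unproj(g,J(*e),.12)[0]-c))
for z in(.088,.091,.094):
  for d in [(350,224),(254,583),(616,467)]:
    v=unproj(g,J(*d),z)[0]-c; print(z,np.round(np.hypot(*v[:2]),4),np.rad2deg(np.arctan2(v[1],v[0])))
for d in [(412,315),(350,555),(610,465)]:
    v=unproj(g,J(*d),.114)[0]-c; print("lug",np.round(np.hypot(*v[:2]),4),np.rad2deg(np.arctan2(v[1],v[0])))
E
```

```text
[[ 0.4269474  -0.02321934  0.028     ]]
[[ 0.47956588 -0.03368629  0.028     ]]
[[ 0.44208153 -0.07329493  0.028     ]]
cap [ 0.4492 -0.0432  0.2992  0.0308  0.018 ] deg 17.1 rms 0.6216311171062695
mouth [ 0.61542056 -0.06725892  0.12      ] [ 0.61565586 -0.06771826  0.12      ]
0.02209483670283511
0.02288294379109533
0.021223496301555553
0.02220884237992478
0.088 0.0351 111.36395221518238
0.088 0.0368 -125.17152957418524
0.088 0.0408 -8.345745789500347
0.091 0.0355 112.70295639463231
0.091 0.0366 -126.91537060202555
0.091 0.0393 -7.947874089509915
0.094 0.036 114.00979355362023
0.094 0.0366 -128.66880364334702
0.094 0.0377 -7.5174111277416635
lug 0.0223 114.30495049615119
lug 0.0225 -126.40386315655685
lug 0.0265 -2.9661637024966616
```

Request:
move_arm(motion=[[[-40,40,-30],[0,0,0]],[[-70,67,-70],[0,0,0]],[[-70,67,-120],[0,0,0]],[[-70,67,-130],[0,0,0]],[[-70,67,-130],[0,0,0]],[[-70,67,-130],[0,0,0]]])

```text
clock: 34.9
position: [0.4497, -0.0435, 0.1216]
tool_rot: [3.14, 0.0, 1.614]
force: [-0.8, 0.5, 0.6]
grip_width: 0.0799
```

Run:
```python
from h import *
s=st(); g=grab("wrist","w18"); st()
print(proj(g,[[.4492,-.0432,.028]]))
np.save("g_w18.npy",{k:g[k] for k in("T","K","d","frame")},allow_pickle=True)
zoom(g,"w18cap",200,150,120,115,6)
```

```text
t 34.90 pos [ 0.4497 -0.0435  0.1216] rot [3.1396e+00 3.0000e-04 1.6145e+00] F [-0.8  0.5  0.6] grip 0.0799
t 34.95 pos [ 0.4496 -0.0436  0.1215] rot [3.1394e+00 3.0000e-04 1.6144e+00] F [ 0.1 -0.3  0.3] grip 0.0804
[[256.18714968 201.19352659]]
```

View pics/w18cap.png

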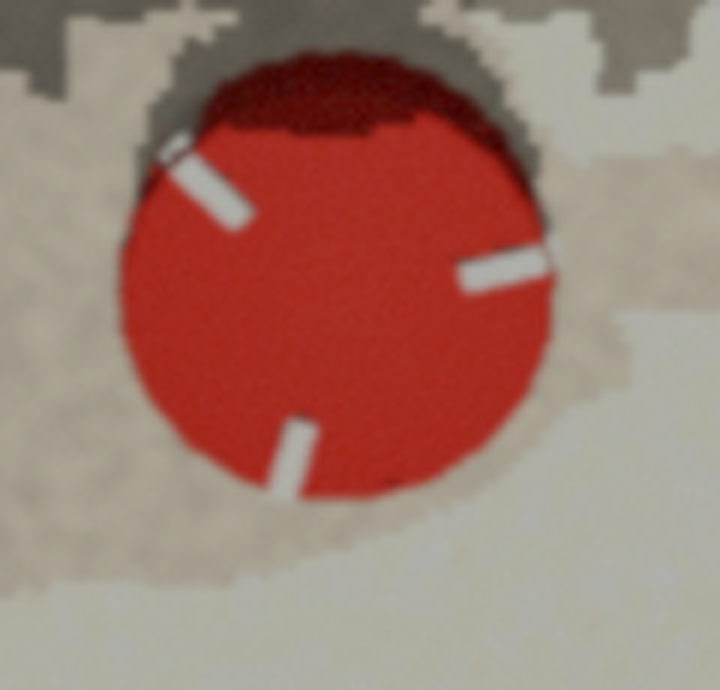

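Run:
```python
from h import *
g=np.load("g_w18.npy",allow_pickle=True).item()
Z=lambda x,y:(x/6+200,y/6+150)
capfit(g,[(548,260),(175,162),(284,496)],[(460,280),(243,220),(302,424)],.028,[.448,-.042,.2,.031,.02],Z)
```

```text
cap [ 0.449  -0.0436  0.3007  0.0305  0.0182] deg 17.2 rms 0.3892851990094603
```

Request:
move_arm(motion=[[[-0.5,0,-50],[0,0,0]],[[-0.5,0,-85],[0,0,0]],[[-0.5,0,-92],[0,0,0]],[[-0.5,0,-92],[0,0,0]]])

```text
clock: 35.45
position: [0.4487, -0.0435, 0.0291]
tool_rot: [3.141, 0.0, 1.615]
force: [-0.1, -0.0, 0.8]
grip_width: 0.0803
```

Request:
move_arm(motion=[[[0,0,0],[0,0,0]],[[0,0,0],[0,0,0]],[[0,0,0],[0,0,0]],[[0,0,0],[0,0,0]],[[0,0,0],[0,0,0]]], jaw=50, grip_force=60)

```text
clock: 36.08
position: [0.449, -0.0437, 0.03]
tool_rot: [3.139, 0.001, 1.614]
force: [-3.3, 1.1, 23.1]
grip_width: 0.0601
```

Request:
move_arm(motion=[[[0,0,40],[0,0,0]],[[0,0,90],[0,0,0]],[[0,0,140],[0,0,0]],[[0,0,160],[0,0,0]],[[0,0,160],[0,0,0]]])

```text
clock: 36.7
position: [0.4489, -0.0439, 0.1903]
tool_rot: [3.138, 0.001, 1.614]
force: [0.1, 0.2, -1.5]
grip_width: 0.0601
```

Run:
```python
from h import *
s=st(); g=grab("wrist","w19"); st()
np.save("g_w19.npy",{k:g[k] for k in("T","K","d","frame")},allow_pickle=True)
```

```text
t 36.70 pos [ 0.4489 -0.0439  0.1903] rot [3.1377e+00 1.1000e-03 1.6139e+00] F [ 0.1  0.2 -1.5] grip 0.0601
t 36.75 pos [ 0.4483 -0.0439  0.1891] rot [3.1397e+00 8.0000e-04 1.6141e+00] F [ 0.5  0.2 -0.8] grip 0.0603
```

View pics/w19.png

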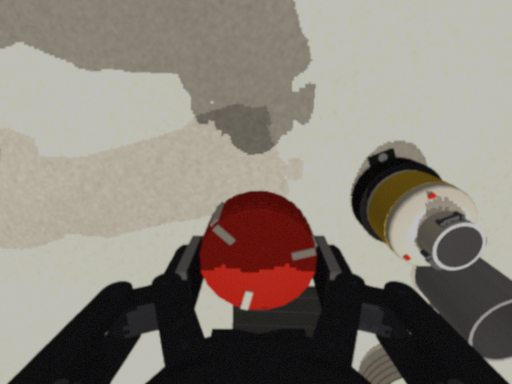

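Run:
```python
from h import *
g=np.load("g_w19.npy",allow_pickle=True).item()
zoom(g,"w19cap",190,180,140,140,5);zoom(g,"w19jar",340,130,160,160,5)
```

```text
(no output)
```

View pics/w19cap.png

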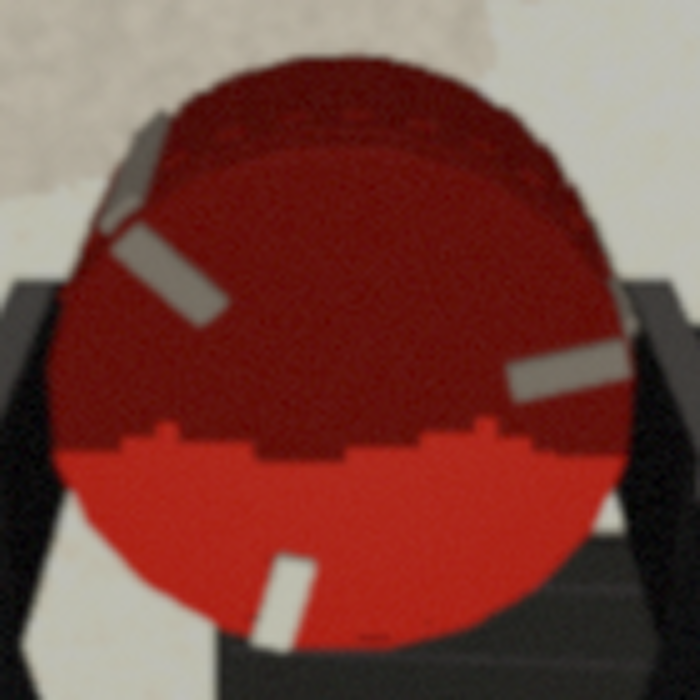

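View pics/w19jar.png

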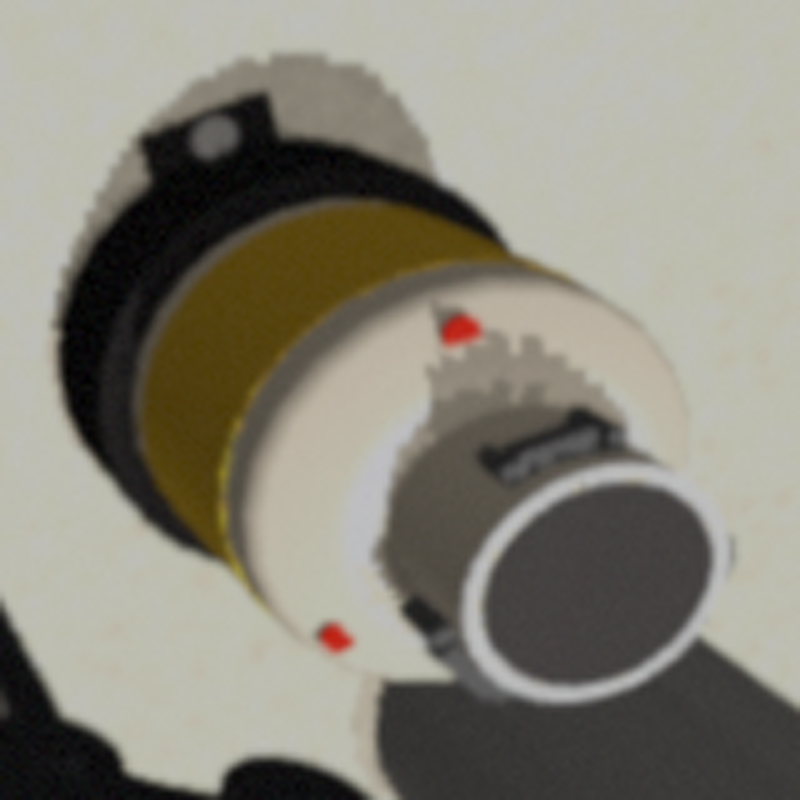

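Run:
```python
from h import *
g=np.load("g_w19.npy",allow_pickle=True).item()
Z=lambda x,y:(x/5+190,y/5+180)
for z in (.185,.187,.189): capfit(g,[(630,358),(122,238),(271,648)],[(510,383),(215,312),(297,557)],z,[.448,-.042,.2,.031,.02],Z)
J=lambda x,y:(x/5+340,y/5+130)
print(unproj(g,J(596,583),.12))
```

```text
cap [ 0.45   -0.0461  0.3029  0.0314  0.0186] deg 17.4 rms 0.4249123980683741
cap [ 0.45   -0.0447  0.3029  0.0309  0.0183] deg 17.4 rms 0.42491239806836006
cap [ 0.4499 -0.0433  0.3029  0.0304  0.018 ] deg 17.4 rms 0.4249123980683595
[[ 0.61576182 -0.06782553  0.12      ]]
```

Request:
move_arm(motion=[[[20,0,50],[0,0,0]],[[60,-8,90],[0,0,0]],[[115,-16,111],[0,0,0]],[[167,-24,111],[0,0,0]],[[167,-24,111],[0,0,0]],[[167,-24,111],[0,0,0]],[[167,-24,111],[0,0,0]]])

```text
clock: 37.62
position: [0.6144, -0.0674, 0.2991]
tool_rot: [-3.141, 0.0, 1.615]
force: [-0.3, 0.1, 0.1]
grip_width: 0.0602
```

```bash
cat >> h.py <<'E'
def mouth(g,x0=(.6156,-.0675)):
    """view of jar region rectified to plane z=.12, 0.2 mm/px, 80 mm wide"""
    n=400; k=.08/n; xs=x0[0]-.04+k*np.arange(n); ys=x0[1]+.04-k*np.arange(n)
    X,Y=np.meshgrid(xs,ys); p=proj(g,np.c_[X.ravel(),Y.ravel(),np.full(n*n,.12)]).astype(np.float32)
    return cv2.remap(g["frame"][:,:,::-1].copy(),p[:,0].reshape(n,n),p[:,1].reshape(n,n),cv2.INTER_CUBIC)
E
python3 - <<'E'
from h import *
st(); g=grab("wrist","w20"); s=st(); np.save("g_w20.npy",{k:g[k] for k in("T","K","d","frame")},allow_pickle=True)
cv2.imwrite("pics/m20.png",mouth(g))
E
```

```text
t 37.62 pos [ 0.6144 -0.0674  0.2991] rot [-3.1410e+00  3.0000e-04  1.6151e+00] F [-0.3  0.1  0.1] grip 0.0602
t 37.67 pos [ 0.6145 -0.0675  0.2993] rot [-3.1414e+00  4.0000e-04  1.6149e+00] F [0.2 0.5 0.2] grip 0.0599
```

View pics/w20.png

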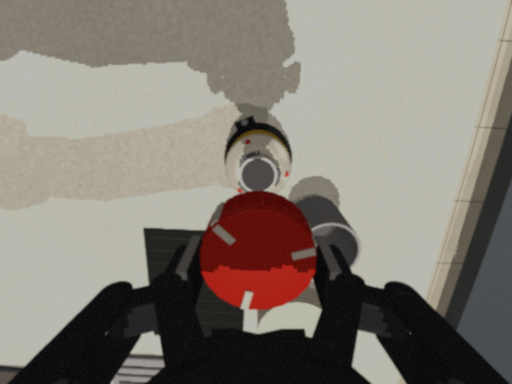

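View pics/m20.png

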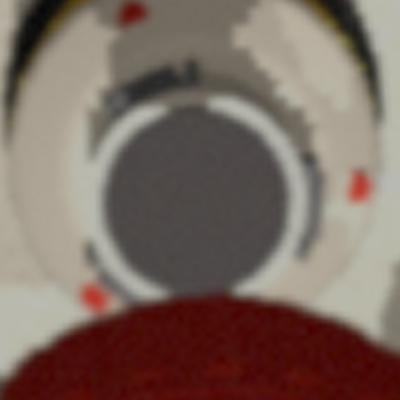

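Run:
```python
from h import *
g=np.load("g_w20.npy",allow_pickle=True).item()
zoom(g,"w20cap",190,180,140,140,5)
c=np.array([.6149,-.0677])
for z in(.088,.091,.094):
  for d in [(131,14),(95,297),(360,187)]:
    P=[.6156-.04+d[0]*.0002,-.0675+.04-d[1]*.0002,.12]
    v=unproj(g,proj(g,[P])[0],z)[0,:2]-c; print(z,np.round(np.hypot(*v),4),np.round(np.rad2deg(np.arctan2(v[1],v[0])),1))
```

```text
0.088 0.0356 113.5
0.088 0.0374 -126.4
0.088 0.037 -8.9
0.091 0.0359 113.1
0.091 0.0364 -127.1
0.091 0.0365 -7.7
0.094 0.0363 112.6
0.094 0.0355 -127.9
0.094 0.0361 -6.6
```

View pics/w20cap.png

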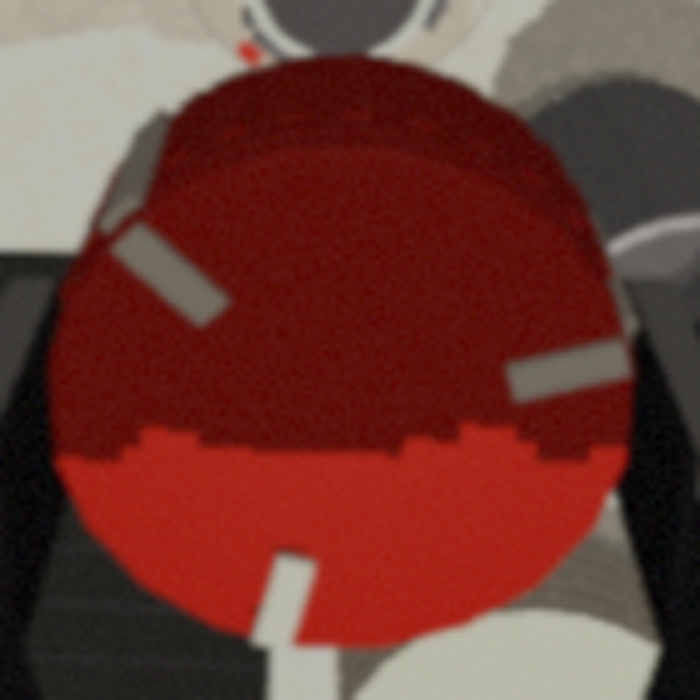

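Run:
```python
from h import *
g=np.load("g_w20.npy",allow_pickle=True).item()
Z=lambda x,y:(x/5+190,y/5+180)
for z in (.295,.297,.298): capfit(g,[(630,358),(122,238),(271,648)],[(510,383),(215,312),(297,557)],z,[.614,-.067,.3,.031,.018],Z)
# circle outline fit
A=np.deg2rad(np.arange(0,360,5))
pts=[Z(*p) for p in [(47,380),(633,380),(340,648),(340,145)]]
for z in(.295,.297,.298): print(z,np.round(unproj(g,pts,z)[:,:2],4).tolist())
```

```text
cap [ 0.6155 -0.0687  0.3055  0.0311  0.0184] deg 17.5 rms 0.41243998678409177
cap [ 0.6154 -0.0673  0.3055  0.0306  0.0181] deg 17.5 rms 0.412439986784096
cap [ 0.6154 -0.0666  0.3055  0.0303  0.0179] deg 17.5 rms 0.412439986784101
0.295 [[0.5844, -0.0649], [0.6459, -0.0622], [0.6167, -0.0988], [0.614, -0.0368]]
0.297 [[0.5848, -0.0636], [0.6454, -0.0609], [0.6166, -0.0969], [0.6139, -0.036]]
0.298 [[0.585, -0.063], [0.6451, -0.0603], [0.6166, -0.096], [0.6139, -0.0356]]
```

Request:
move_arm(motion=[[[0,0,0],[0,0,0.17]],[[0,0,0],[0,0,0.35]],[[0,0,0],[0,0,0.52]],[[0,0,0],[0,0,0.65]],[[0,0,0],[0,0,0.65]],[[0,0,0],[0,0,0.65]],[[0,0,0],[0,0,0.65]]])

```text
clock: 38.55
position: [0.6151, -0.0675, 0.2993]
tool_rot: [-3.142, 0.0, 2.263]
force: [0.1, -0.8, -0.2]
grip_width: 0.0602
```

Run:
```python
from h import *
st(); g=grab("wrist","w21"); s=st(); np.save("g_w21.npy",{k:g[k] for k in("T","K","d","frame")},allow_pickle=True)
cv2.imwrite("pics/m21.png",mouth(g)); print(s["qpos"][-1])
zoom(g,"w21cap",190,180,140,140,5)
```

```text
t 38.55 pos [ 0.6151 -0.0675  0.2993] rot [-3.1415e+00  3.0000e-04  2.2630e+00] F [ 0.1 -0.8 -0.2] grip 0.0602
t 38.60 pos [ 0.6151 -0.0674  0.2993] rot [-3.1415e+00  2.0000e-04  2.2635e+00] F [-0.2  0.6 -0.4] grip 0.0599
0.4108438388079623
```

View pics/m21.png

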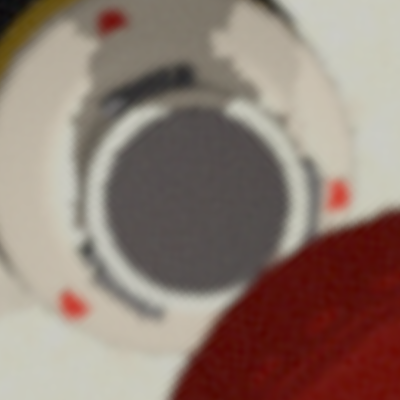

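View pics/w21cap.png

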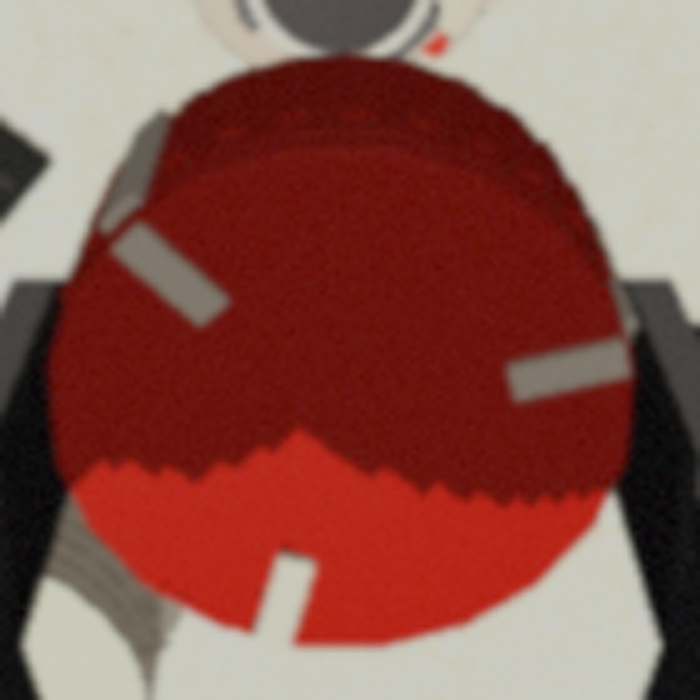

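Request:
move_arm(motion=[[[-0.5,-0.5,-50],[0,0,0]],[[-0.5,-0.5,-100],[0,0,0]],[[-0.5,-0.5,-135],[0,0,0]],[[-0.5,-0.5,-148],[0,0,0]],[[-0.5,-0.5,-148],[0,0,0]],[[-0.5,-0.5,-148],[0,0,0]]])

```text
clock: 39.35
position: [0.6155, -0.068, 0.1528]
tool_rot: [3.14, 0.001, 2.264]
force: [0.3, -0.2, 0.0]
grip_width: 0.0604
```

Run:
```python
from h import *
st(); g=grab("side"); zoom(g,"s22z",225,150,110,110,6)
```

```text
t 39.35 pos [ 0.6155 -0.068   0.1528] rot [3.1402e+00 1.5000e-03 2.2644e+00] F [ 0.3 -0.2  0. ] grip 0.0604
```

View pics/s22z.png

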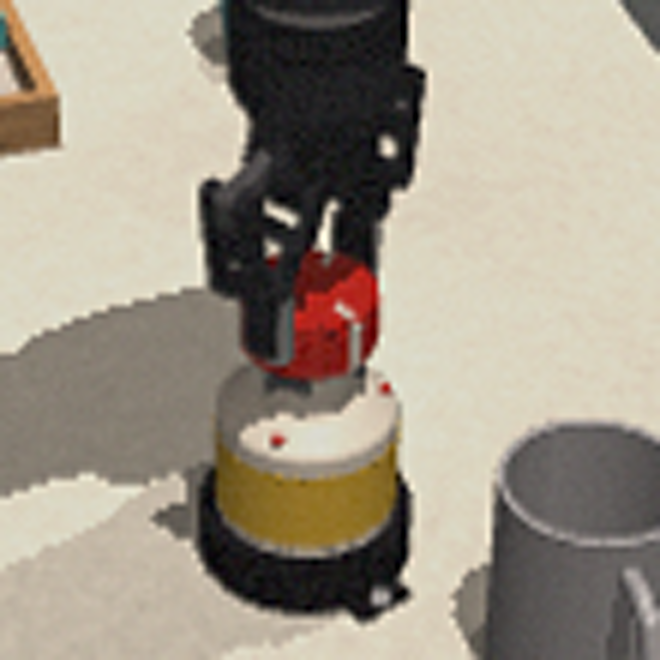

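Request:
move_arm(motion=[[[0,0,-3],[0,0,0]],[[0,0,-6],[0,0,0]],[[0,0,-6],[0,0,0]],[[0,0,-6],[0,0,0]]])

```text
clock: 39.9
position: [0.6147, -0.068, 0.1452]
tool_rot: [-3.142, -0.0, 2.265]
force: [0.6, -0.1, 0.2]
grip_width: 0.0599
```

Request:
move_arm(motion=[[[0,0,-3],[0,0,0]],[[0,0,-6],[0,0,0]],[[0,0,-6],[0,0,0]],[[0,0,-6],[0,0,0]]])

```text
clock: 40.4
position: [0.6147, -0.068, 0.1393]
tool_rot: [-3.142, 0.0, 2.265]
force: [-1.2, 0.5, 1.5]
grip_width: 0.06
```

Request:
move_arm(motion=[[[0,0,-2],[0,0,0]],[[0,0,-4],[0,0,0]],[[0,0,-4],[0,0,0]],[[0,0,-4],[0,0,0]]])

```text
clock: 40.9
position: [0.6148, -0.068, 0.1353]
tool_rot: [3.141, 0.0, 2.265]
force: [-1.4, -0.2, 6.1]
grip_width: 0.0603
```

Request:
move_arm(motion=[[[0,0,-2],[0,0,0]],[[0,0,-4],[0,0,0]],[[0,0,-4],[0,0,0]],[[0,0,-4],[0,0,0]]], grip_force=80)

```text
clock: 41.4
position: [0.6148, -0.068, 0.1315]
tool_rot: [3.141, 0.0, 2.265]
force: [-1.7, -0.4, 7.9]
grip_width: 0.0596
```

Request:
move_arm(motion=[[[0,0,-1],[0,0,0]],[[0,0,-1],[0,0,0]],[[0,0,-1],[0,0,0]]])

```text
clock: 41.78
position: [0.6148, -0.068, 0.1305]
tool_rot: [3.141, 0.0, 2.265]
force: [-2.4, 0.3, 8.5]
grip_width: 0.0594
```

Request:
move_arm(motion=[[[0,0,-0.4],[0,0,-0.05]],[[0,0,-0.4],[0,0,-0.15]],[[0,0,-0.4],[0,0,-0.25]],[[0,0,-0.4],[0,0,-0.35]],[[0,0,-0.4],[0,0,-0.45]],[[0,0,-0.4],[0,0,-0.55]],[[0,0,-0.4],[0,0,-0.65]],[[0,0,-0.4],[0,0,-0.75]],[[0,0,-0.4],[0,0,-0.85]],[[0,0,-0.4],[0,0,-0.95]],[[0,0,-0.4],[0,0,-1.0]],[[0,0,-0.4],[0,0,-1.0]]])

```text
clock: 43.28
position: [0.6151, -0.0682, 0.1303]
tool_rot: [3.14, 0.0, 1.264]
force: [0.0, -1.6, 9.8]
grip_width: 0.0597
```

Run:
```python
from h import *
s=st(); print(s["moment"]); g=grab("wrist","w23"); zoom(g,"w23cap",190,180,140,140,5)
```

```text
t 43.27 pos [ 0.6151 -0.0682  0.1303] rot [3.1405e+00 2.0000e-04 1.2638e+00] F [ 0.  -1.6  9.8] grip 0.0597
[-0.29714145  0.25292606 -0.05336756]
```

View pics/w23cap.png

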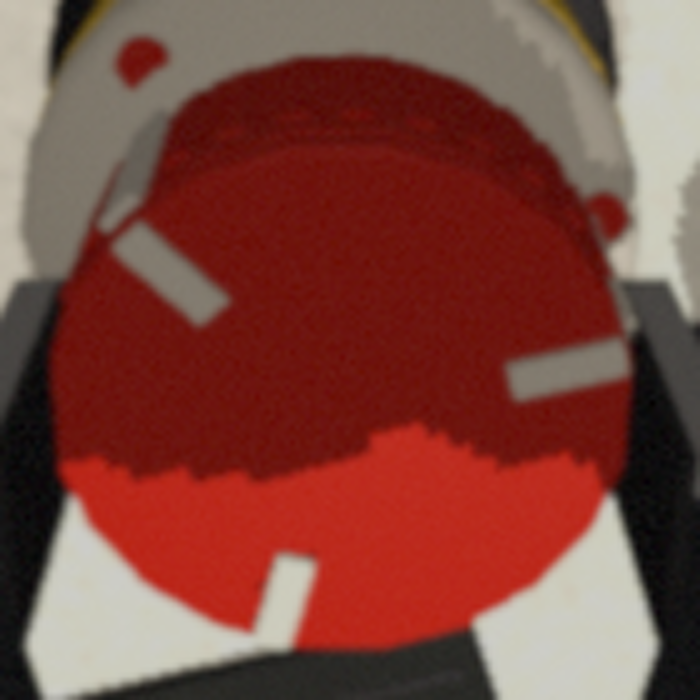

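Request:
move_arm(motion=[[[0,0,0],[0,0,-0.04]],[[0,0,0],[0,0,-0.08]],[[0,0,0],[0,0,-0.08]],[[0,0,0],[0,0,-0.08]]])

```text
clock: 43.82
position: [0.6151, -0.0684, 0.1303]
tool_rot: [3.141, 0.0, 1.184]
force: [-0.3, -1.3, 9.3]
grip_width: 0.0595
```

Run:
```python
from h import *
s=st(); print(s["moment"])
```

```text
t 43.83 pos [ 0.6151 -0.0684  0.1303] rot [3.1406e+00 1.0000e-04 1.1844e+00] F [-0.3 -1.3  9.3] grip 0.0595
[-0.31553629  0.27253798 -0.0909378 ]
```

Request:
move_arm(motion=[[[0,0,0],[0,0,-0.03]],[[0,0,0],[0,0,-0.06]],[[0,0,0],[0,0,-0.06]],[[0,0,0],[0,0,-0.06]]])

```text
clock: 44.32
position: [0.615, -0.0684, 0.1302]
tool_rot: [3.141, 0.0, 1.124]
force: [-2.6, -2.2, 8.8]
grip_width: 0.0596
```

Run:
```python
from h import *
s=st(); print(s["moment"])
g=grab("wrist","w24"); zoom(g,"w24cap",190,180,140,140,5)
```

```text
t 44.33 pos [ 0.615  -0.0684  0.1302] rot [3.1407e+00 1.0000e-04 1.1244e+00] F [-2.6 -2.2  8.8] grip 0.0596
[-0.40208846  0.33087335 -0.06526501]
```

View pics/w24cap.png

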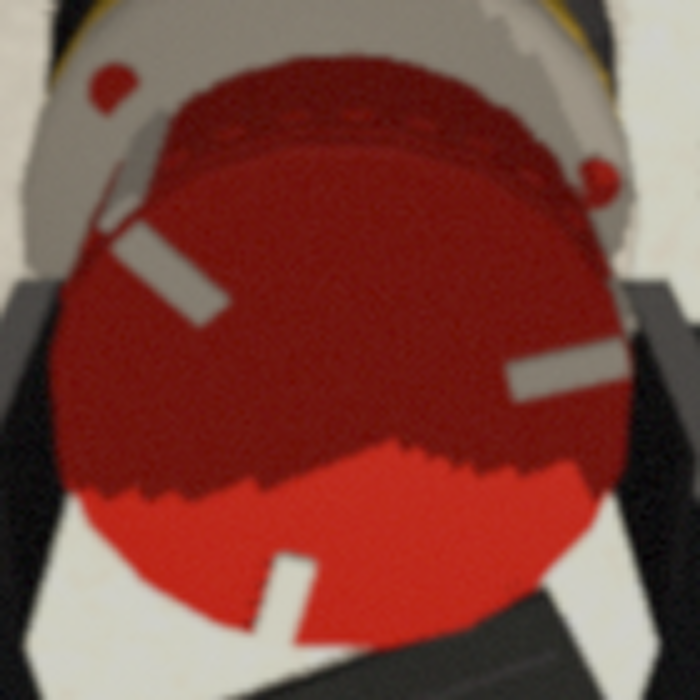

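Request:
move_arm(motion=[[[0,0,0],[0,0,-0.03]],[[0,0,0],[0,0,-0.06]],[[0,0,0],[0,0,-0.06]],[[0,0,0],[0,0,-0.06]]])

```text
clock: 44.88
position: [0.6148, -0.0684, 0.13]
tool_rot: [3.141, 0.0, 1.064]
force: [-1.0, -0.6, 6.7]
grip_width: 0.0596
```

Run:
```python
from h import *
s=st(); print(s["moment"])
g=grab("wrist","w25"); zoom(g,"w25cap",190,180,140,140,5)
np.save("g_w25.npy",{k:g[k] for k in("T","K","d","frame")},allow_pickle=True)
```

```text
t 44.88 pos [ 0.6148 -0.0684  0.13  ] rot [3.1412e+00 2.0000e-04 1.0644e+00] F [-1.  -0.6  6.7] grip 0.0596
[-0.28460572  0.31652102 -0.08125922]
```

View pics/w25cap.png

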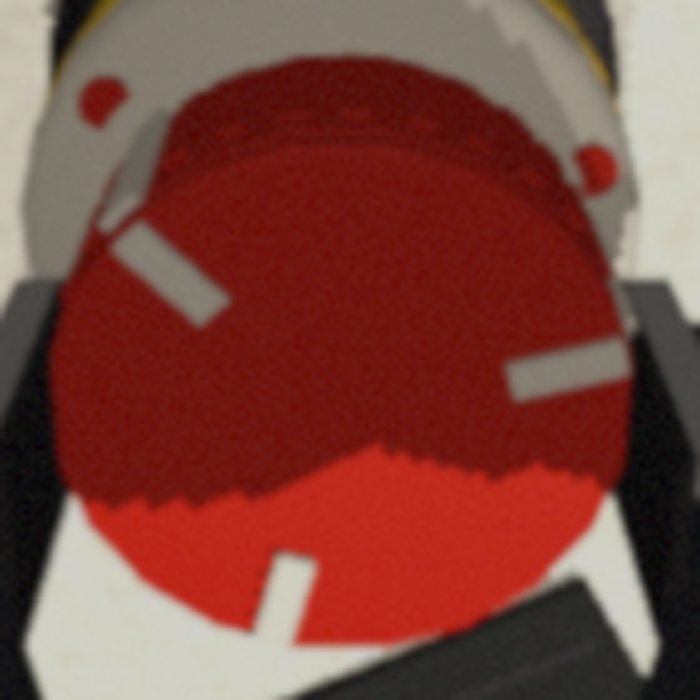

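Request:
move_arm(motion=[[[0,0,0],[0,0,0.04]],[[0,0,0],[0,0,0.08]],[[0,0,0],[0,0,0.13]],[[0,0,0],[0,0,0.13]],[[0,0,0],[0,0,0.13]]])

```text
clock: 45.55
position: [0.6149, -0.0682, 0.1302]
tool_rot: [3.141, 0.0, 1.195]
force: [-1.3, -0.5, 9.1]
grip_width: 0.0596
```

Request:
move_arm(motion=[[[0,0,1],[0,0,0]],[[0,0,2],[0,0,0]],[[0,0,3],[0,0,0]],[[0,0,3],[0,0,0]],[[0,0,3],[0,0,0]]])

```text
clock: 46.18
position: [0.6149, -0.0682, 0.1331]
tool_rot: [3.141, 0.0, 1.195]
force: [-0.6, -1.4, 8.2]
grip_width: 0.0597
```

Run:
```python
from h import *
s=st(); print(s["moment"])
```

```text
t 46.17 pos [ 0.6149 -0.0682  0.1331] rot [3.1410e+00 1.0000e-04 1.1946e+00] F [-0.6 -1.4  8.2] grip 0.0597
[-0.21427155  0.27273863  0.05118628]
```

Request:
move_arm(motion=[[[0,0,0],[0,0,-0.03]],[[0,0,0],[0,0,-0.06]],[[0,0,0],[0,0,-0.06]],[[0,0,0],[0,0,-0.06]]])

```text
clock: 46.68
position: [0.6148, -0.0683, 0.1331]
tool_rot: [3.141, 0.0, 1.135]
force: [-1.7, -2.2, 6.6]
grip_width: 0.0591
```

Run:
```python
from h import *
s=st(); print(s["moment"])
```

```text
t 46.67 pos [ 0.6148 -0.0683  0.1331] rot [3.1410e+00 2.0000e-04 1.1345e+00] F [-1.7 -2.2  6.6] grip 0.0591
[-0.32170131  0.32025436 -0.012691  ]
```

Request:
move_arm(motion=[[[0,0,0],[0,0,-0.03]],[[0,0,0],[0,0,-0.06]],[[0,0,0],[0,0,-0.06]],[[0,0,0],[0,0,-0.06]]])

```text
clock: 47.18
position: [0.614, -0.0683, 0.1329]
tool_rot: [-3.141, 0.001, 1.075]
force: [-6.1, -1.9, 8.7]
grip_width: 0.0595
```

Run:
```python
from h import *
s=st(); print(s["moment"])
g=grab("wrist","w26"); zoom(g,"w26cap",190,180,140,140,5)
np.save("g_w26.npy",{k:g[k] for k in("T","K","d","frame")},allow_pickle=True)
```

```text
t 47.17 pos [ 0.614  -0.0683  0.1329] rot [-3.1407e+00  1.2000e-03  1.0747e+00] F [-6.1 -1.9  8.7] grip 0.0595
[-0.25855633  1.42028839  0.14765514]
```

View pics/w26cap.png

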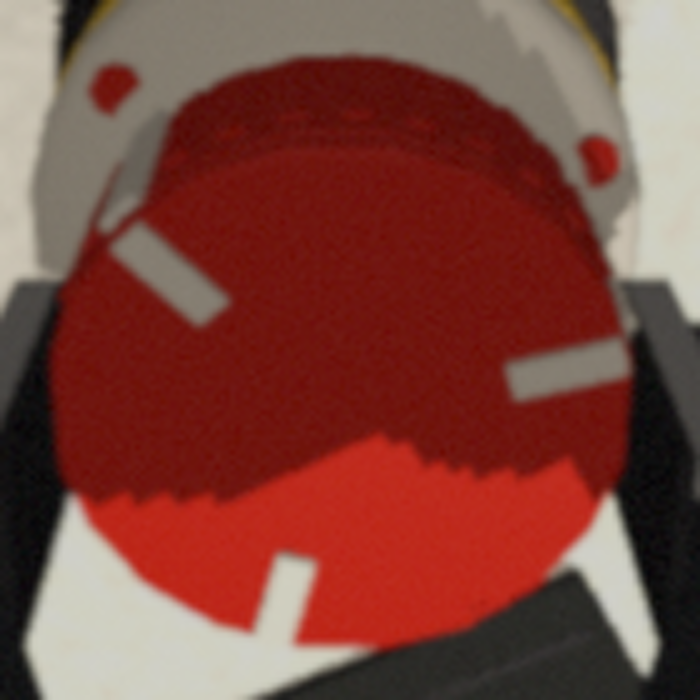

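Run:
```python
from h import *
g=np.load("g_w26.npy",allow_pickle=True).item()
Z=lambda x,y:(x/5+190,y/5+180)
c=np.array([.6149,-.0676])
for z in(.088,.091,.094):
  for d in [(114,88),(600,160)]:
    v=unproj(g,Z(*d),z)[0,:2]-c; print(z,np.round(np.hypot(*v),4),np.round(np.rad2deg(np.arctan2(v[1],v[0])),1))
capfit(g,[(630,358),(122,238),(271,648)],[(510,383),(215,312),(297,557)],.131,[.6149,-.0676,-.23,.031,.018],Z)
```

```text
0.088 0.0354 115.2
0.088 0.0367 -11.2
0.091 0.0356 113.3
0.091 0.0365 -9.0
0.094 0.0359 111.3
0.094 0.0363 -6.7
cap [ 0.6155 -0.0683 -0.2348  0.0306  0.0181] deg -13.5 rms 0.406077659602002
```

Request:
move_arm(motion=[[[0,0,0],[0,0,0.05]],[[0,0,0],[0,0,0.09]],[[0,0,0],[0,0,0.09]],[[0,0,1],[0,0,0.09]],[[0,0,2],[0,0,0.09]],[[0,0,2],[0,0,0.09]],[[0,0,2],[0,0,0.09]]])

```text
clock: 48.1
position: [0.6148, -0.0682, 0.135]
tool_rot: [3.141, 0.0, 1.165]
force: [-1.2, -0.4, 6.1]
grip_width: 0.0594
```

Run:
```python
from h import *
s=st(); print(s["moment"])
```

```text
t 48.10 pos [ 0.6148 -0.0682  0.135 ] rot [3.1413e+00 1.0000e-04 1.1647e+00] F [-1.2 -0.4  6.1] grip 0.0594
[-0.15389476  0.37678757  0.03336021]
```

Request:
move_arm(motion=[[[0,0,1],[0,0,0]],[[0,0,2],[0,0,0]],[[0,0,2],[0,0,0]],[[0,0,2],[0,0,0]]])

```text
clock: 48.6
position: [0.6147, -0.0682, 0.1358]
tool_rot: [-3.141, 0.0, 1.165]
force: [6.3, -0.8, -15.4]
grip_width: 0.0591
```

Request:
move_arm(motion=[[[0,0,-1.3],[0,0,0]],[[0,0,-1.3],[0,0,0]],[[0,0,-1.3],[0,0,0]]])

```text
clock: 48.98
position: [0.6146, -0.0682, 0.1355]
tool_rot: [3.142, 0.0, 1.165]
force: [0.9, -2.1, -0.1]
grip_width: 0.0596
```

Request:
move_arm(motion=[[[0,0,0],[0,0,0]],[[0,0,0],[0,0,0]],[[0,0,0],[0,0,0]],[[0,0,0],[0,0,0]],[[0,0,40],[0,0,0]],[[0,0,80],[0,0,0]],[[0,0,120],[0,0,0]],[[0,0,120],[0,0,0]],[[0,0,120],[0,0,0]]], jaw=80)

```text
clock: 50.1
position: [0.6144, -0.068, 0.255]
tool_rot: [-3.141, 0.0, 1.165]
force: [0.0, 0.1, -0.9]
grip_width: 0.08
```

Run:
```python
from h import *
s=st(); g=grab("wrist","w27"); zoom(g,"w27cap",190,120,140,140,5)
np.save("g_w27.npy",{k:g[k] for k in("T","K","d","frame")},allow_pickle=True)
g=grab("side"); zoom(g,"s27z",225,170,110,110,6)
```

```text
t 50.10 pos [ 0.6144 -0.068   0.255 ] rot [-3.1412e+00  2.0000e-04  1.1647e+00] F [ 0.   0.1 -0.9] grip 0.0800
```

View pics/w27cap.png

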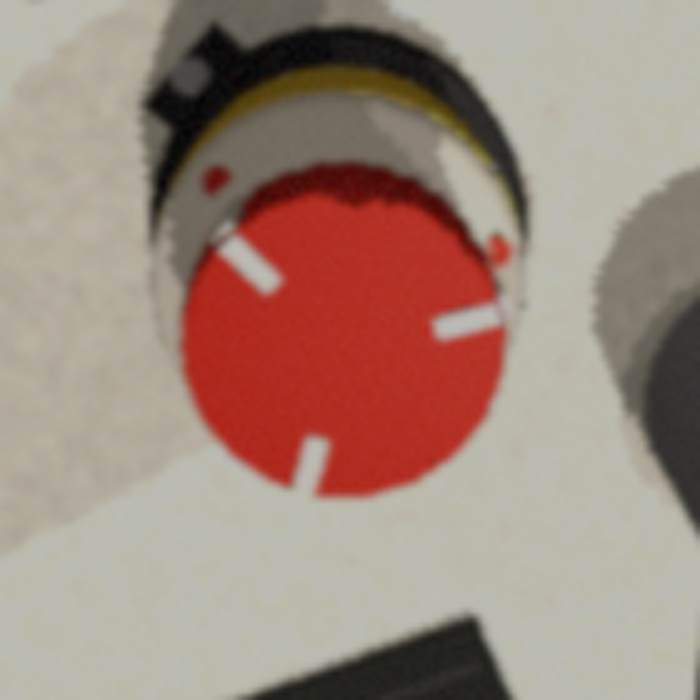

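View pics/s27z.png

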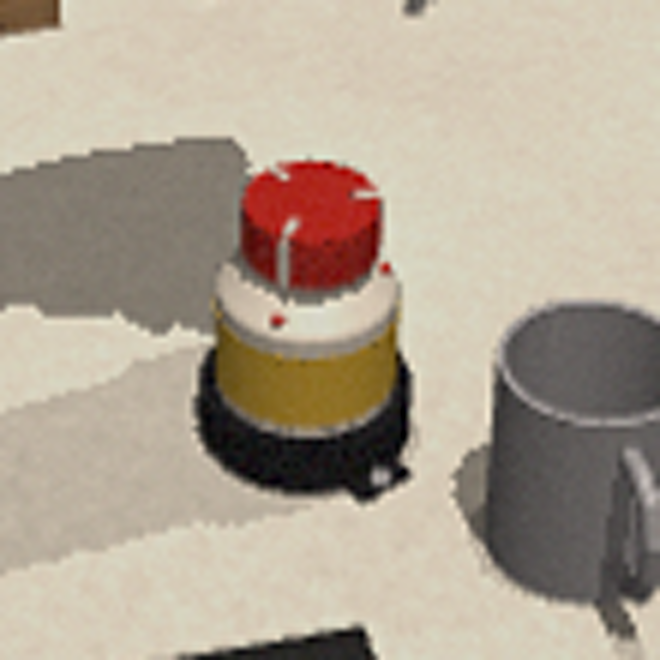

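Run:
```python
from h import *
g=np.load("g_w27.npy",allow_pickle=True).item()
Z=lambda x,y:(x/5+190,y/5+120)
for z in (.130,.133,.136): q=capfit(g,[(503,314),(228,237),(306,490)],[(435,330),(277,288),(320,437)],z,[.6149,-.0676,-.2,.031,.018],Z)
c=np.array([.6149,-.0676])
for z in(.089,.091,.093):
  for d in [(215,180),(498,249)]:
    v=unproj(g,Z(*d),z)[0,:2]-c; print(z,np.round(np.hypot(*v),4),np.round(np.rad2deg(np.arctan2(v[1],v[0])),1))
```

```text
cap [ 0.6163 -0.069  -0.1531  0.0307  0.0179] deg -8.8 rms 0.48094549354288574
cap [ 0.6166 -0.068  -0.1531  0.0303  0.0177] deg -8.8 rms 0.4809454935428719
cap [ 0.617  -0.0671 -0.1531  0.03    0.0175] deg -8.8 rms 0.480945493542854
0.089 0.0354 113.8
0.089 0.0363 -9.1
0.091 0.0355 113.1
0.091 0.0362 -8.2
0.093 0.0357 112.4
0.093 0.0361 -7.3
```

Request:
move_arm(motion=[[[-20,58,5],[0,0,0.1]],[[-40,116,10],[0,0,0.2]],[[-60,174,15],[0,0,0.3]],[[-80,232,20],[0,0,0.4]],[[-100,290,20],[0,0,0.45]],[[-120,345,20],[0,0,0.45]],[[-140,400,20],[0,0,0.45]],[[-145,420,20],[0,0,0.45]],[[-145,420,20],[0,0,0.45]],[[-145,420,20],[0,0,0.45]]])

```text
clock: 51.45
position: [0.4704, 0.3505, 0.275]
tool_rot: [-3.141, 0.001, 1.613]
force: [0.9, -0.0, 0.0]
grip_width: 0.0802
```

Run:
```python
from h import *
s=st(); g=grab("wrist","w28"); np.save("g_w28.npy",{k:g[k] for k in("T","K","d","frame")},allow_pickle=True)
zoom(g,"w28z",165,20,190,200,3)
```

```text
t 51.45 pos [0.4704 0.3505 0.275 ] rot [-3.1411e+00  1.1000e-03  1.6132e+00] F [ 0.9 -0.   0. ] grip 0.0802
```

View pics/w28z.png

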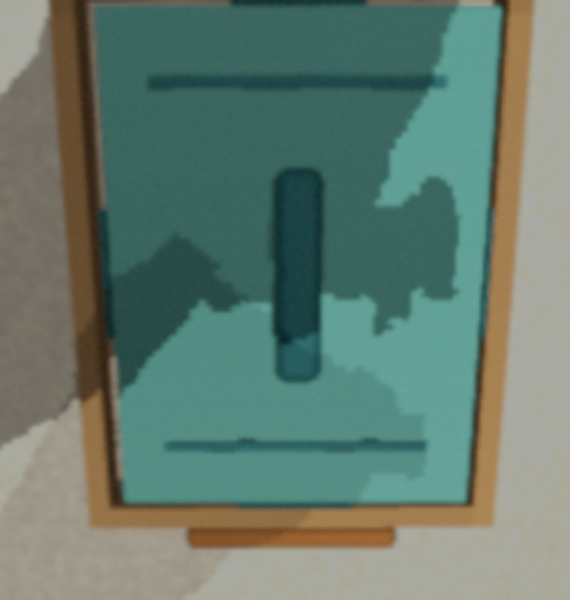

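Run:
```python
from h import *
g=np.load("g_w28.npy",allow_pickle=True).item()
px=np.array([[x/3+165,y/3+20] for x,y in [(122,503),(467,503),(503,6),(95,6)]])
obj=np.array(rectpts(.0705,.0905,0))
ok,rv,tv=cv2.solvePnP(obj,px,g["K"],g["d"])
M=np.eye(4);M[:3,:3]=cv2.Rodrigues(rv)[0];M[:3,3]=tv[:,0]
W=g["T"]@M; print(np.round(W[:3,3],4),np.rad2deg(R.from_matrix(W[:3,:3]).as_euler('xyz')))
for z in(.077,.088):fit(g,rectpts(.0705,.0905,z),px,[.474,.419,.04])
tabs("top");tabs("side")
t=grab("top","t28");s=grab("side","s28")
```

```text
[0.4749 0.4195 0.0773] [-0.7172932  -0.19563692  2.30606006]
fit [0.475  0.4192 0.0404] rms px 0.43
fit [0.4748 0.4185 0.0405] rms px 3.55
```

View pics/s28.png

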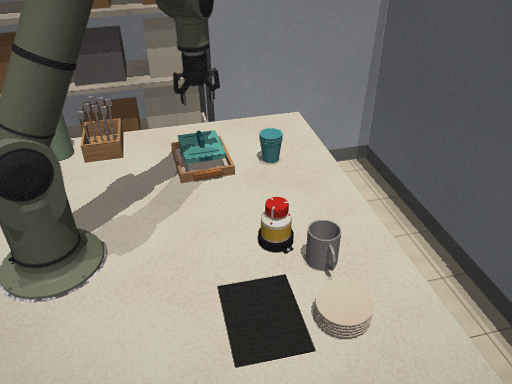

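View pics/t28.png

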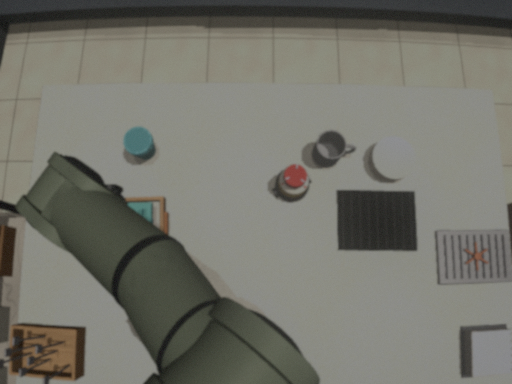

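Run:
```python
from h import *
st(); print(job_done())
```

```text
t 51.70 pos [0.4702 0.3512 0.2755] rot [3.1415e+00 2.0000e-04 1.6135e+00] F [ 0.3  0.2 -0.1] grip 0.0803
the job is handed in; nothing more can be done
None
```

The job was handed in at 51.7 s: the tablets are in the closed tub, the tub stands in the carrier, and the jar cap is locked.

- **Tablets:** Four were on the mat, and all four went into the tub. They showed in the tub before the lid went on, and the mat is empty in the last pictures.
- **Lid:** I pressed it home until its tabs had sprung back in. The press peaked at 63 N on the wrist, well above the 12 to 18 N needed but below the 120 N limit. The tub then hung from the lid's ridge while I carried it.
- **Carrier:** In the last wrist picture the lid's top measured 77.3 mm up, against 77 mm expected for a closed tub on the tray floor. Its tilt was within 1°.
- **Snap tabs:** I saw three tabs clearly at the press. For the fourth I relied on the side view and the level lid.
- **Cap:** On the first turn I pressed slightly too deep, and the cap's lugs began to pass under the stops, about 7° too far. I turned it back, eased it up 3 mm, felt the stop, and let it rise. It then held against a 15 N upward pull. After I let go, the ticks measured -8.8° against about -7.5° for the red dots, which is within measuring error.
- **Counter contact:** The fingertips pressed the counter with about 23 N when I gripped the cap. It did no visible harm.

The jug, cups and saucers look unmoved in the last pictures, and at hand-in the arm was clear of everything with the wrist force near zero.

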